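# Load and button up the fence charger

### The arm

A 6-joint arm with a two-finger parallel gripper is mounted at the origin on the work surface. World frame = base frame: x ahead of the robot, y to its left, z up, the work surface at z = 0. Lengths are in m, angles in rad, forces in N, time in s.
With the tool pointing down it reaches from about 0.35 to 0.975 m from the base axis. Payload 4.9 kg.
Tool frame: the origin (TCP) lies midway between the tips of the shut fingers; the grasp point (between the pads) lies 19 mm behind it; z points along the fingers, y is the line along which they close (so a half turn about z gives the same grasp; the last joint's range is limited). The gripper opens to 85 mm and grips with 20 to 120 N. Pads are 22 mm wide; open, the fingers measure 114 mm over their backs; the gripper's body (76 mm by 85 mm) begins 54 mm behind the grasp point. The pads swing forward as they close: fully open they stand 13 mm farther back than shut.
Start: joints at [-1.335, 0.053, 1.613, -0, 1.476, -0.119], TCP at [0.217, -0.586, 0.201] pointing down, gripper open.
Joint ranges: [-3.01, 3.01], [-1.01, 2.22], [0.06, 2.58], [-1.02, 4.17], [0.09, 2.62], [-3.14, 3.14]. Speed limits (rad/s): [2.57, 2.57, 3.14, 3.14, 3.14, 3.14].

### API

Orientations are given as a unit quaternion [w, x, y, z].
In Python, from plant import * gives the robot as it stands.
- The arm moves only by the tool jog_arm, never from a script. Its argument "targets" is a list of rows, each a list of 3 entries, a list of its own where there are three numbers: the shift along the tool's x, y, z in units of 25 mm (1.0 is 25 mm), then the turn, a rotation vector about the tool's x, y, z in units of 8 degrees (1.0 is 8 degrees), then the opening in per cent of the stroke, from 0 (shut) to 100 (fully open). A call has 1 to 8 rows; each row is the pose to reach, as a shift and turn from the pose commanded when the call began, along the tool's axes at that moment; what a row does not reach only later rows make up. A row lasts 1/8 s, in which the tool goes at most 62.5 mm and 10.7 degrees, less where a joint would pass 70% of its speed; a pose out of reach is approached as far as the arm can. A call with a gripper value outside its range is refused whole. The fingers move at their own pace and stop on an object; the grip force is fixed at half the most. Time passes only in rows, so rows that repeat a pose let the fingers close. It gives the time, the measured TCP pose, the force, the opening and the grip force at its end, in the units of the state.
- state(): the state, without advancing time (a new reading comes with each control period).
- grab_frame(name): name is "scene" or "top" or "wrist"; returns (picture, depth): 384x512x3 uint8, red, green, blue; 384x512 float32, m along the optical axis (not along the pixel's ray), 0 where there is no reading.
- camera_params(name): a dict with "fovy" (degrees; the focal length in pixels is half the picture's height over the tangent of half this angle, whatever the lens; pixels are square), "cx", "cy" (the principal point, pixels), "rvec" (rotation vector, rad) and "tvec" (3), from world to camera coordinates, as OpenCV has them; the wrist camera has in their place "hand_eye" (4x4, takes a point from camera to tool coordinates, whose origin is the TCP and whose axes are the flange's). Camera axes: x right, y down, z forward; pixel columns grow to the right and rows downward; lengths in m; the calibration is good to about 2 mm. A picture is of the moment at which its call begins: read the wrist's pose just before it. camera_params takes no time and is no camera call.
- job_done(): hands the job in; it is judged then, once.
The state is a dict: "time": time; "joint_pos": joint angles; "joint_vel": joint speeds; "joint_efforts": joint torques, N m; "tool_pos": TCP position; "tool_rot": TCP orientation; "contact_force": force on the tool from outside, world axes, zero at the start; "ft_torque": the same for the moment, N m; "gripper_width": opening from 0.0 (shut) to 1.0 (fully open); "grasp_force": force on a finger pad.
Only numpy, scipy, OpenCV 4.12 (cv2) and the standard library are available. Lean on these libraries where they do the work, as an engineer would, in place of code of your own. Each camera call takes 0.05 s, during which the arm holds its last target. There are 200 camera calls.

### The job

Get the fence charger ready to go out: lay every battery block that is on the counter down into a well of its own in the charger, close the lid, then press each of the lid's two quarter-turn studs and turn it clockwise until it drops into its catch. Only when the lid is fastened, throw the power lever from off into the middle notch (half power). Leave the other things on the counter where they are.

Things in the scene. Friction and masses are not known exactly. Their poses are not given: they have to be found in the camera images.
- charger: Electric fence charger: fixed green case, spans x -134..134, y -115..125 mm, 72 high. Origin on the counter; x along the row of wells; y from the lid's hinge (y -115) over the battery compartment (y -95..8, x +-127) and the flange under the lid's free edge to the control deck (y 60..125, top z 72); z up. Two terminal posts, 20 wide, 24 high, on the deck at x 72 and 108, y 96.
- well0 (a point): Near of three like wells, pitch 78 mm. Point = where a seated block's centre lies, 30.5 mm above the counter; floor 8 mm above it. Axes as the charger's; a block lies along y. A well is 103 x 51 mm, its ends the compartment's walls (72 high), with locators 22 mm above the floor and 24 long in its corners; the middle 55 mm of each long side is open for fingers, 33 mm to the next block, 27 to the end wall.
- well1 (a point): Middle well, at the charger's x 0, y -43.5 mm; as well0. Any block fits any well, either way round and on any of its four long sides.
- well2 (a point): Far well, at the charger's x 78, y -43.5 mm; as well0.
- battery0_mid (a point): Centre of battery block 0 (may be absent): loose grey block, paper wrap, brass end contacts, 45 mm wide (x), 97 long (y), 45 high, 0.3 to 0.55 kg, lying on the counter. Grasp across the 45 mm.
- battery1_mid (a point): Centre of battery block 1 (may be absent): loose grey block, paper wrap, brass end contacts, 45 mm wide (x), 97 long (y), 45 high, 0.3 to 0.55 kg, lying on the counter. Grasp across the 45 mm.
- battery2_mid (a point): Centre of battery block 2 (may be absent): loose grey block, paper wrap, brass end contacts, 45 mm wide (x), 97 long (y), 45 high, 0.3 to 0.55 kg, lying on the counter. Grasp across the 45 mm.
- lid (a joint): Angle of the aluminium lid, rad: 0 closed, grows as it opens, at most 1.9 (leaning back past upright); 1.6 to 1.85 at the start. Stiff hinge: it stays at any angle and takes about 3 to 6 N at its free edge to swing.
- lid_edge (a point): Middle of the lid's free edge, on its outer (upper) face. Axes turn with the lid: x along the hinge, y from the hinge to the free edge, z out of the outer face. The lid is a plate 271 mm along x, 175 from hinge to edge, 6 thick; closed, its outer face is 78 mm above the counter. Studs stand at x +-95 mm, so push it at its middle.
- lid_hinge (a point): Middle of the lid's hinge line, which runs along the charger's x at the rim at y -115 mm, 72 mm above the counter.
- stud0_wing (a point): Middle of the wing of the near quarter-turn stud (lid x -95 mm, 24 mm from the free edge): upright steel wing, slot along its top, 12 mm thick (x), 38 long (y), 22 high (z), on a round skirt 42 wide, 5 thick, whose top is 11 mm below this point. Wing and skirt turn and sink as one. Stud up, lid closed: skirt's underside 12.5 mm above the lid. Pinch the wing across its 12 mm.
- stud0 (a joint): Turn of the near stud, rad: about 0 when open (wing across the lid), grows clockwise seen from above the closed lid, limits -0.15 and 1.5. Lid closed, it is blocked at 0.25 until pressed; from 1.25 to 1.5 it is over its catch (wing along the lid's edge). Between, a ledge holds the pressed stud down, so the turn may take several grasps.
- stud0_press (a joint): How far the near stud is pressed into the lid, m: 0 up, at most 0.012. A spring resists with 3 N at the top, 9 N at the bottom. Press it 0.010 or more to turn it past 0.25; let go at the end of the turn, it springs back to about 0.006 into its catch and is locked. At 0.010 or more it is not yet caught.
- stud1_wing (a point): Middle of the wing of the far quarter-turn stud (lid x 95 mm, 24 mm from the free edge): upright steel wing, slot along its top, 12 mm thick (x), 38 long (y), 22 high (z), on a round skirt 42 wide, 5 thick, whose top is 11 mm below this point. Wing and skirt turn and sink as one. Stud up, lid closed: skirt's underside 12.5 mm above the lid. Pinch the wing across its 12 mm.
- stud1 (a joint): Turn of the far stud, rad: about 0 when open (wing across the lid), grows clockwise seen from above the closed lid, limits -0.15 and 1.5. Lid closed, it is blocked at 0.25 until pressed; from 1.25 to 1.5 it is over its catch (wing along the lid's edge). Between, a ledge holds the pressed stud down, so the turn may take several grasps.
- stud1_press (a joint): How far the far stud is pressed into the lid, m: 0 up, at most 0.012. A spring resists with 3 N at the top, 9 N at the bottom. Press it 0.010 or more to turn it past 0.25; let go at the end of the turn, it springs back to about 0.006 into its catch and is locked. At 0.010 or more it is not yet caught.
- lever (a joint): Angle of the power lever, rad: 0 off notch (leans 0.6 rad to the charger's +x), 0.6 middle notch (upright, half power), 1.2 last notch (leans to -x, full power). A sprung ball holds it in a notch: 2 to 3 N at the knob to get over the hump half-way, then it falls into the next.
- lever_knob (a point): Centre of the black ball knob, 26 mm wide, on top of the power lever, 78 mm from its pivot. The lever swings in the charger's x-z plane between notched steel cheeks; 1, 2 and 3 cut lines mark the off, middle and last notch.
- lever_pivot (a point): Pivot of the power lever, at x -35, y 95, z 66 mm of the charger. Axes as the charger's.
- dispenser: Bystander: stainless push-pump dispenser, empty, 72 mm across, 192 mm high, loose. Origin under its middle. Leave it.
- stain_stick: Bystander: yellow plastic stain stick with its cap on, about 150 x 38 x 26 mm, lying loose along its x. Leave it.
- shoe_horn: Bystander: wooden shoe horn, about 195 x 40 x 12 mm, lying loose along its x. Leave it.
- pail: Bystander: galvanized pail of clothespins, 144 mm across the rim, 125 mm high, loose. Origin under its middle. Leave it.
Mind the look-alikes: they are no part of the job. Leave any blue, brown or green look-alike of the part that bears battery1_mid alone.

How it is judged:
By the outcome, as a careful person would: the job done as asked, in the order asked, and still so for the second after the job is handed in, with the robot touching nothing.
Of battery0, battery1, battery2 only 2 to 3 are there at a start; the rules pass over those that are not, and their reading is None.
At some moment in a run one of battery0, battery1, battery2 may be knocked a few centimetres aside while the robot is not near it.
Once in a run the grip may slacken for a moment while it holds something.
It also fails if it takes over 210 s, if anything falls off the work surface, if the arm or the gripper's body presses on something with over 40 N, if the wrist force passes 120 N, or if a joint passes its speed limit or range.

## Working session

There is one attempt and no reset: what is moved stays moved. The work goes in short steps, Python scripts to look and compute and a tool call to move; the robot and the scene stay as the last step left them, time stands still between calls to the robot, and variables do not carry over. Pictures are saved under pics/ and viewed, at most 14 in all, crops included, and the job is handed in when it is done.

Besides the shell and the picture viewer there is one more tool, called after ">>>" as a command line: name --argument value ..., lists and objects as JSON in quotes. jog_arm: Moves the arm, as the interface text tells. Its arguments: {"type":"object","properties":{"targets":{"type":"array"}},"required":["targets"]}

```bash
ls; mkdir -p pics; cat > h.py <<'E'
from plant import *
import numpy as np, cv2
from scipy.spatial.transform import Rotation as R
def tool():
    s=state(); w,x,y,z=s["tool_rot"]; T=np.eye(4); T[:3,:3]=R.from_quat([x,y,z,w]).as_matrix(); T[:3,3]=s["tool_pos"]; return T,s
def look(name):
    T,s=tool(); p,d=grab_frame(name); c=camera_params(name); f=192/np.tan(np.radians(c["fovy"])/2)
    if "hand_eye" in c: W=T@np.array(c["hand_eye"])
    else:
        W=np.eye(4); r=cv2.Rodrigues(np.array(c["rvec"],float))[0]; W[:3,:3]=r.T; W[:3,3]=-r.T@np.array(c["tvec"]).ravel()
    v,u=np.mgrid[:384,:512]; P=np.stack([(u-c["cx"])/f*d,(v-c["cy"])/f*d,d],-1)
    X=P@W[:3,:3].T+W[:3,3]; X[d==0]=np.nan
    np.savez("last_%s.npz"%name,p=p,X=X,d=d,W=W,f=f)
    return p,X
def save(fn,p,k=1): cv2.imwrite("pics/"+fn,cv2.resize(p[:,:,::-1],None,fx=k,fy=k,interpolation=cv2.INTER_CUBIC))
E
python3 - <<'E'
from h import *
a,X=look("scene"); b,Y=look("top")
save("s1.png",a,1.5);save("t1.png",b,1.5)
print(state()); print(camera_params("top"),camera_params("scene"))
E
```

```text
pics
{'time': 0.1, 'joint_pos': array([-1.33498302e+00,  5.33220062e-02,  1.61413647e+00, -1.65146032e-05,
        1.47606864e+00, -1.19022502e-01]), 'joint_vel': array([ 3.14407446e-04, -4.55031221e-04, -1.10353824e-03,  8.74389847e-06,
       -2.50665314e-05, -5.48611713e-04]), 'joint_efforts': array([-4.35214197e-04, -3.94906104e+01, -3.71362925e+01, -1.04637666e-04,
        3.94812261e-03, -5.23751325e-06]), 'tool_pos': array([ 0.21698125, -0.58545157,  0.19987881]), 'tool_rot': array([-9.65101672e-04,  9.84302084e-01,  1.76489295e-01, -6.46552047e-05]), 'contact_force': array([ 0.78013885,  0.37898378, -0.36745648]), 'ft_torque': array([-0.03742227, -0.00443459,  0.08387979]), 'grasp_force': 0.0, 'gripper_width': 1.0025524423126726}
{'fovy': 43.7424271687167, 'cx': 256.29872401365645, 'cy': 195.9983009411456, 'rvec': array([ 2.14666571, -2.11780261,  0.17948912]), 'tvec': array([0.0401457 , 0.55498389, 1.62349724])} {'fovy': 45.04578185275116, 'cx': 253.8059855687124, 'cy': 192.2180033967703, 'rvec': array([ 2.29954259,  1.00108856, -0.32341945]), 'tvec': array([-0.40396962, -0.22419076,  1.85160382])}
```

View pics/s1.png

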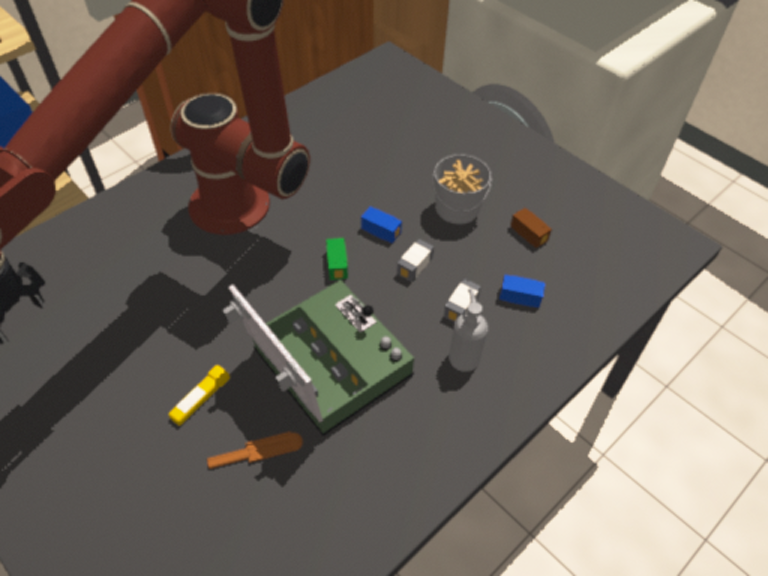

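View pics/t1.png

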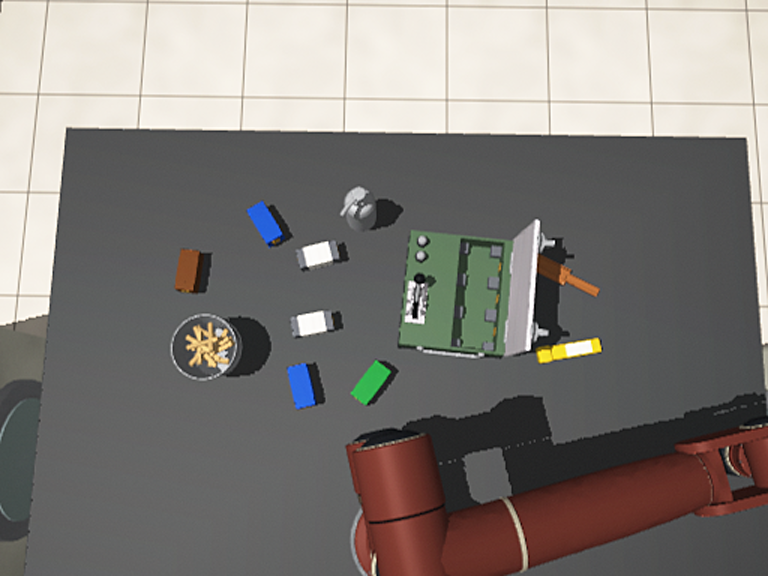

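The top view shows two white/grey wrapped blocks with brass ends, at (318,254) and (312,323). The look-alikes are blue (267,223) and (302,385), brown (190,270) and green (371,382). Only the two grey ones fit battery0..2. The charger is centred near (460,295), with its lid upright on the right side. I'll measure all of this and confirm it in one crop.

```bash
cat >> h.py <<'E'
def rect(X,m):
    pts=X[m][:,:2].astype(np.float32)*1000
    (c,wh,a)=cv2.minAreaRect(pts); b=cv2.boxPoints((c,wh,a)); e=b[1]-b[0]; g=b[2]-b[1]
    L=e if np.linalg.norm(e)>np.linalg.norm(g) else g
    return np.round(c,1),np.round(wh,1),round(float(np.degrees(np.arctan2(L[1],L[0]))%180),1),m.sum()
def batteries(p,X,zmin=.035,zmax=.055):
    h=cv2.cvtColor(p,cv2.COLOR_RGB2HSV); z=X[:,:,2]
    m=((z>zmin)&(z<zmax)).astype(np.uint8)
    n,l,st,_=cv2.connectedComponentsWithStats(m)
    for i in range(1,n):
        if st[i,4]>150:
            k=l==i; print(rect(X,k),'px',st[i,:4],'hsv',np.median(h[k],0))
E
python3 - <<'E'
from h import *
D=np.load("last_top.npz");p,X=D["p"],D["X"]
batteries(p,X)
z=X[:,:,2]
m=(z>.064)&(z<.077)
n,l,st,_=cv2.connectedComponentsWithStats(m.astype(np.uint8))
for i in range(1,n):
    if st[i,4]>60:print('z72',rect(X,l==i),st[i])
h=cv2.cvtColor(p,cv2.COLOR_RGB2HSV)
v,u=np.mgrid[:384,:512]
g=(h[:,:,0]>40)&(h[:,:,0]<80)&(h[:,:,1]>60)&m&(u>255)&(u<340)
print('green top',rect(X,g))
k=g&(u>262)
# lid
q=(z>.1)&(u>320)&(u<370)&(v>140)&(v<245)&(h[:,:,1]<50)
print('lid',q.sum(), np.percentile(X[q],[2,50,98],axis=0))
# lever knob : dark, high
q=(z>.095)&(u>265)&(u<295)&(v>175)&(v<215)
print('knob',q.sum(),X[q].mean(0),X[q].min(0),X[q].max(0))
q=(z>.08)&(u>270)&(u<295)&(v>150)&(v<178)
print('posts',q.sum(),X[q].mean(0),X[q].min(0),X[q].max(0))
q=(z>.01)&(u>310)&(u<350)&(v>308)&(v<330); print('patch',q.sum())
c=np.hstack([p[140:260,180:300],p[130:250,255:375]]);save("c1.png",c,3.3)
E
```

```text
(array([726.7, 335.1]), array([99.7, 45.2]), 32.2, np.int64(335)) px [165 134  24  29] hsv [110. 212. 221.]
(array([651.1, 206.8]), array([49.8, 97.5]), 103.3, np.int64(358)) px [197 160  30  19] hsv [ 23.   4. 251.]
(array([609.1, 511.2]), array([49.3, 96.1]), 175.6, np.int64(362)) px [117 165  17  29] hsv [ 12. 174. 136.]
(array([486.8, 216. ]), array([46.7, 96.9]), 101.5, np.int64(368)) px [193 206  30  18] hsv [ 23.   4. 251.]
(array([352.5,  76.9]), array([45.3, 97.2]), 143.8, np.int64(374)) px [234 240  27  30] hsv [ 66. 182. 181.]
(array([342.4, 236. ]), array([96.8, 45.9]), 15.1, np.int64(385)) px [192 242  18  30] hsv [110. 204. 227.]
z72 (array([ 560. , -118.5]), array([244.3, 272.2]), 175.2, np.int64(2640)) [ 266  153   77   84 2640]
green top (array([ 559. , -115.9]), array([238.6, 265. ]), 175.2, np.int64(1746))
lid 1403 [[ 0.4165592  -0.28755543  0.10566705]
 [ 0.54566087 -0.24990677  0.20833246]
 [ 0.67940427 -0.2314771   0.25026081]]
knob 89 [ 0.5611834  -0.02791513  0.12202377] [ 0.50232558 -0.04088264  0.09503782] [ 0.58695582 -0.01210332  0.14908279]
posts 72 [ 0.65669113 -0.03533115  0.09102747] [ 0.61614406 -0.05003384  0.08006172] [ 0.69761158 -0.01938248  0.10257044]
patch 20
```

View pics/c1.png

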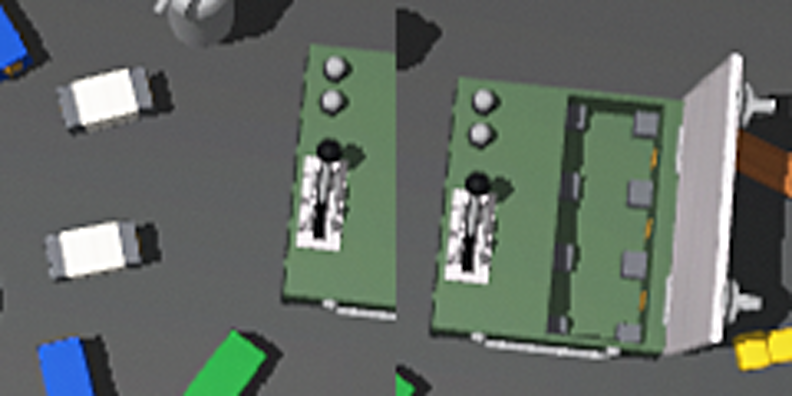

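Both white-wrapped grey blocks with brass ends are confirmed, and the others are coloured look-alikes. The charger's yaw is about -4.8° and its origin about (0.559,-0.122). I'll go above block A first.

```bash
cat >> h.py <<'E'
O=np.array([.559,-.122]); YAW=-4.8
def ch(x,y,z=0):  # charger mm -> world m
    a=np.radians(YAW); return np.array([O[0]+(x*np.cos(a)-y*np.sin(a))/1000,O[1]+(x*np.sin(a)+y*np.cos(a))/1000,z/1000])
def go(P,theta,tilt=0):
    T,s=tool(); t=np.radians(theta)
    Rt=np.array([[np.cos(t),np.sin(t),0],[np.sin(t),-np.cos(t),0],[0,0,-1]])
    d=T[:3,:3].T@(np.array(P)-T[:3,3])/.025
    r=np.degrees(R.from_matrix(T[:3,:3].T@Rt).as_rotvec())/8
    print("shift",np.round(d,2),"turn",np.round(r,2))
def st():
    T,s=tool(); print('t',round(s["time"],2),'tcp',np.round(T[:3,3],4),'theta',round(np.degrees(np.arctan2(T[1,0],T[0,0])),1),'w',round(s["gripper_width"],3),'F',np.round(s["contact_force"],1),'g',round(s["grasp_force"],1))
E
python3 - <<'E'
from h import *
go([.217,-.5855,.40],20.4); go([.487,.216,.30],101.5)
E
```

```text
shift [ 0.   -0.01 -8.  ] turn [-0.01 -0.   -0.01]
shift [ 21.27 -26.32  -3.95] turn [-1.000e-02 -1.000e-02 -1.015e+01]
```

>>> jog_arm --targets '[[[0,0,-8],[0,0,0],100],[[0,0,-8],[0,0,0],100],[[0,0,-8],[0,0,0],100],[[0,0,-8],[0,0,0],100],[[21.27,-26.32,-8],[0,0,-10.15],100],[[21.27,-26.32,-8],[0,0,-10.15],100],[[21.27,-26.32,-8],[0,0,-10.15],100],[[21.27,-26.32,-8],[0,0,-10.15],100]]'

```text
time: 1.1
tool_pos: [0.297, -0.347, 0.3991]
tool_rot: [-0.001, 0.85, 0.527, 0.0]
contact_force: [0.3, 0.2, 0.9]
gripper_width: 0.998
grasp_force: 0.0
```

```bash
python3 -c "
from h import *
st();go([.487,.216,.30],101.5)"
```

```text
t 1.1 tcp [ 0.297  -0.347   0.3991] theta 63.6 w 0.998 F [0.3 0.2 0.9] g 0.0
shift [23.54 -3.19  4.01] turn [-0.01 -0.02 -4.74]
```

>>> jog_arm --targets '[[[23.5,-3.2,0],[0,0,-4.7],100],[[23.5,-3.2,0],[0,0,-4.7],100],[[23.5,-3.2,0],[0,0,-4.7],100],[[23.5,-3.2,0],[0,0,-4.7],100],[[23.5,-3.2,0],[0,0,-4.7],100],[[23.5,-3.2,0],[0,0,-4.7],100],[[23.5,-3.2,0],[0,0,-4.7],100],[[23.5,-3.2,0],[0,0,-4.7],100]]'

```text
time: 2.1
tool_pos: [0.4591, 0.126, 0.3994]
tool_rot: [-0.001, 0.637, 0.771, -0.001]
contact_force: [1.2, 0.4, 0.9]
gripper_width: 0.997
grasp_force: 0.0
```

```bash
python3 -c "
from h import *
st();go([.487,.216,.25],101.5)"
```

```text
t 2.1 tcp [0.4591 0.126  0.3994] theta 100.9 w 0.997 F [1.2 0.4 0.9] g 0.0
shift [3.33 1.79 5.97] turn [-0.01  0.   -0.07]
```

>>> jog_arm --targets '[[[3.0,1.8,6],[0,0,0],100],[[3.0,1.8,6],[0,0,0],100],[[3.0,1.8,6],[0,0,0],100],[[3.0,1.8,6],[0,0,0],100],[[3.0,1.8,6],[0,0,0],100],[[3.0,1.8,6],[0,0,0],100]]'

```text
time: 2.85
tool_pos: [0.4903, 0.2055, 0.2537]
tool_rot: [0.001, 0.637, 0.771, 0.002]
contact_force: [0.8, -0.3, 1.1]
gripper_width: 1.002
grasp_force: 0.0
```

```bash
python3 - <<'E'
from h import *
st()
p,X=look("wrist"); batteries(p,X)
p,X=look("top"); batteries(p,X); save("t2.png",p,1.5)
go([.487,.216,.10],101.5)
E
```

```text
t 2.85 tcp [0.4903 0.2055 0.2537] theta 100.8 w 1.002 F [ 0.8 -0.3  1.1] g 0.0
(array([724.1, 333.2]), array([98.6, 46.4]), 32.2, np.int64(2606)) px [401  76  79  58] hsv [109. 207. 206.]
(array([340. , 232.8]), array([97.5, 45.6]), 14.7, np.int64(2350)) px [118 106  75  38] hsv [110. 204. 212.]
(array([483.7, 212.8]), array([45.5, 97.1]), 101.7, np.int64(2085)) px [237 124  33  67] hsv [ 30.   4. 242.]
(array([648.1, 204.9]), array([46.3, 97.5]), 105.6, np.int64(1990)) px [343 151  34  64] hsv [ 30.   4. 241.]
(array([349.5,  74. ]), array([46.9, 97.2]), 144.0, np.int64(1622)) px [122 197  65  53] hsv [ 68. 189. 165.]
(array([733.3, 117.8]), array([70. , 29.9]), 53.7, np.int64(350)) px [378 232  41  35] hsv [105.   7. 118.]
(array([563.8,   0.8]), array([  5.8, 255.1]), 174.8, np.int64(1057)) px [203 268 145  43] hsv [60. 52. 65.]
(array([725.7, 334.5]), array([99.2, 45. ]), 32.3, np.int64(343)) px [165 134  24  28] hsv [110. 212. 221.]
(array([657.9, 185.3]), array([48.2, 52.6]), 106.3, np.int64(170)) px [209 160  18  15] hsv [ 23.    5.5 249.5]
(array([609.5, 512.6]), array([48.5, 97.7]), 175.2, np.int64(369)) px [117 165  17  29] hsv [ 12. 174. 136.]
(array([352.4,  76.9]), array([45.3, 96.9]), 143.6, np.int64(373)) px [234 240  27  30] hsv [ 66. 182. 182.]
shift [ 0.43 -0.07  6.13] turn [ 0.03 -0.   -0.08]
```

View pics/t2.png

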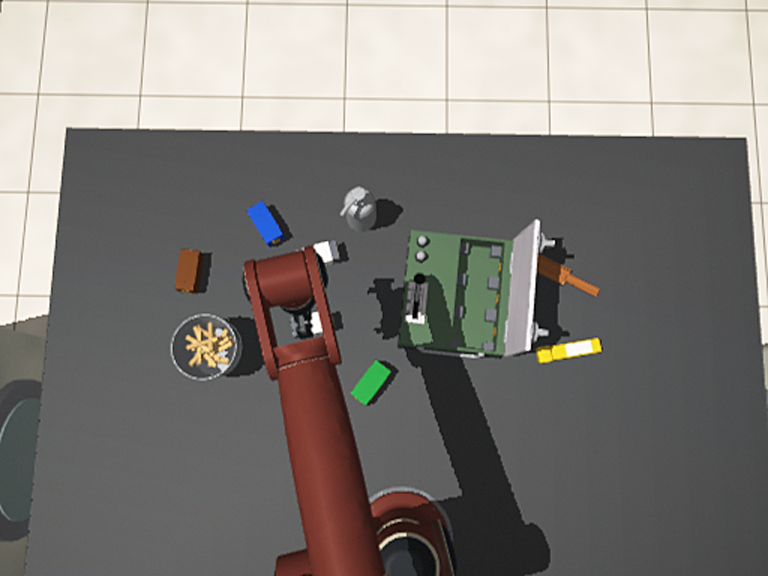

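No third grey block is in view. The wrist view puts A at (0.484,0.213), 101.7°. I'll descend in steps.

```bash
python3 -c "
from h import *
st();go([.484,.213,.06],101.7);go([.484,.213,.003],101.7)"
```

```text
t 2.95 tcp [0.4902 0.2055 0.2533] theta 100.8 w 1.002 F [-0.1 -0.1  0.9] g 0.0
shift [ 0.34 -0.21  7.73] turn [ 0.03 -0.   -0.11]
shift [ 0.34 -0.22 10.01] turn [ 0.03 -0.   -0.11]
```

>>> jog_arm --targets '[[[0.34,-0.21,2],[0.03,0,-0.11],100],[[0.34,-0.21,4.4],[0.03,0,-0.11],100],[[0.34,-0.21,6.7],[0.03,0,-0.11],100],[[0.34,-0.22,8.2],[0.03,0,-0.11],100],[[0.34,-0.22,9.2],[0.03,0,-0.11],100],[[0.34,-0.22,10],[0.03,0,-0.11],100],[[0.34,-0.22,10],[0.03,0,-0.11],100],[[0.34,-0.22,10],[0.03,0,-0.11],100]]'

```text
time: 3.95
tool_pos: [0.4836, 0.2134, 0.0026]
tool_rot: [-0.001, 0.631, 0.776, -0.001]
contact_force: [-0.4, -0.4, 0.5]
gripper_width: 0.999
grasp_force: 0.0
```

>>> jog_arm --targets '[[[0,0,0],[0,0,0],20],[[0,0,0],[0,0,0],20],[[0,0,0],[0,0,0],20],[[0,0,0],[0,0,0],20],[[0,0,0],[0,0,0],20],[[0,0,0],[0,0,0],20]]'

```text
time: 4.7
tool_pos: [0.4839, 0.2137, 0.0027]
tool_rot: [-0.0, 0.631, 0.776, -0.0]
contact_force: [1.5, -0.0, 6.6]
gripper_width: 0.503
grasp_force: 63.3
```

```bash
python3 -c "
from h import *
st();p=ch(0,-43.5);print(p);go([p[0],p[1],.22],85.2)"
```

```text
t 4.7 tcp [0.4839 0.2137 0.0027] theta 101.8 w 0.503 F [ 1.5 -0.   6.6] g 63.3
[ 0.55536001 -0.16534744  0.        ]
shift [-15.42  -0.3   -8.7 ] turn [-0.01 -0.    2.07]
```

>>> jog_arm --targets '[[[0,0,-1],[0,0,0],20],[[0,0,-3],[0,0,0],20],[[0,0,-5],[0,0,0],20],[[0,0,-7],[0,0,0],20],[[-2,0,-8.7],[0,0,0.3],20],[[-4,0,-8.7],[0,0,0.6],20],[[-6,0,-8.7],[0,0,0.9],20],[[-8,-0.1,-8.7],[0,0,1.2],20]]'

```text
time: 5.7
tool_pos: [0.5202, 0.0158, 0.2163]
tool_rot: [-0.003, 0.694, 0.72, -0.003]
contact_force: [0.4, 0.2, -4.3]
gripper_width: 0.507
grasp_force: 62.8
```

>>> jog_arm --targets '[[[-1.5,0,0],[0,0,0.3],20],[[-3.2,0,0],[0,0,0.6],20],[[-4.8,0,0],[0,0,0.8],20],[[-5.5,0,0],[0,0,0.8],20],[[-5.5,0,0],[0,0,0.8],20],[[-5.5,0,0],[0,0,0.8],20]]'

```text
time: 6.45
tool_pos: [0.5264, -0.1192, 0.2178]
tool_rot: [-0.002, 0.732, 0.681, -0.002]
contact_force: [0.2, 0.5, -4.3]
gripper_width: 0.506
grasp_force: 62.7
```

```bash
python3 - <<'E'
from h import *
st(); p=ch(0,-43.5); go([p[0],p[1],.12],85.2)
p,X=look("wrist"); save("w1.png",p,1.5)
z=X[:,:,2]; h=cv2.cvtColor(p,cv2.COLOR_RGB2HSV)
g=(z>.067)&(z<.077)&(h[:,:,0]>40)&(h[:,:,0]<80)&(h[:,:,1]>50)
print(rect(X,g))
a=np.radians(YAW); Q=(X[:,:,:2]-O)*1000; cx=Q[:,:,0]*np.cos(a)+Q[:,:,1]*np.sin(a); cy=-Q[:,:,0]*np.sin(a)+Q[:,:,1]*np.cos(a)
print(np.percentile(cx[g],[.3,50,99.7]),np.percentile(cy[g],[.3,50,99.7]))
# compartment inner edge y=8 by column bins
for lo in range(-120,121,30):
    k=g&(cx>lo)&(cx<lo+30)&(cy>0)
    if k.sum()>30: print(lo,np.percentile(cy[k],[1,99]).round(1),k.sum())
E
```

```text
t 6.45 tcp [ 0.5264 -0.1192  0.2178] theta 85.8 w 0.506 F [ 0.2  0.5 -4.3] g 62.7
shift [-1.76  1.31  3.9 ] turn [-0.04 -0.    0.08]
(array([ 558.6, -120.2]), array([239.1, 267.3]), 174.8, np.int64(14787))
[-133.45533678   42.17013718  132.37022914] [-114.96025706   45.3452422   119.99268365]
-120 [  6.8 113.7] 1657
-90 [  9.6 102.7] 1012
-60 [23.9 66.9] 780
-30 [ 24.  117.2] 848
0 [  6.  118.4] 988
30 [  5.3 119.4] 2251
60 [  4.7 119.7] 1956
90 [  4.8 119.3] 2088
120 [  2.8 119.2] 1029
```

View pics/w1.png

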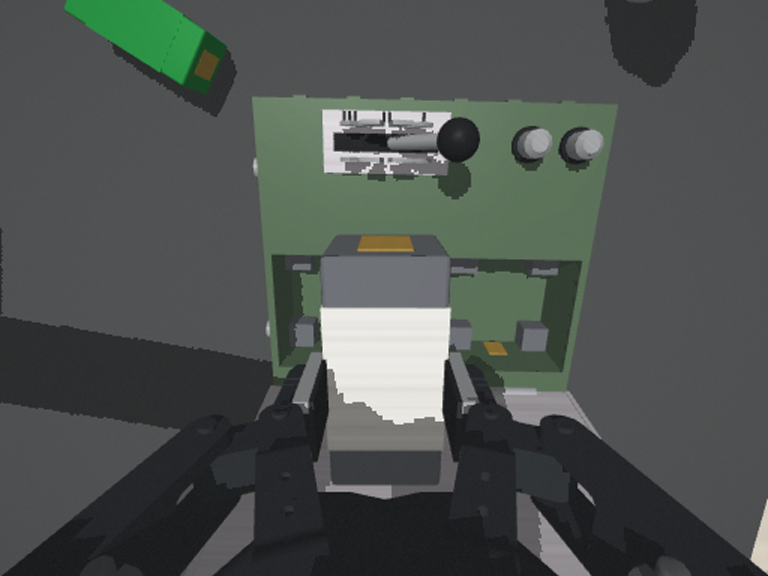

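The picture shows the block held square between the fingers, with charger and wells below it. The rim corners give a finer charger pose. Next I'll check the block's offset in the hand.

```bash
sed -i 's/^O=.*/O=np.array([.5582,-.125]); YAW=-5.0/' h.py; python3 - <<'E'
from h import *
D=np.load("last_wrist.npz");p,X=D["p"],D["X"]
T,s=tool(); L=(X-T[:3,3])@T[:3,:3]*1000
v,u=np.mgrid[:384,:512]
m=(L[:,:,2]<-25)&(L[:,:,2]>-60)&(u>212)&(u<300)&(v>150)&(v<330)
print(np.percentile(L[m],[1,50,99],axis=0).round(1))
k=m&(abs(L[:,:,2]-np.median(L[m][:,2]))<4)
print(rect(L/1000,k))
c=ch(0,-43.5); st(); go([c[0],c[1],.12],85.0); print(c)
E
```

```text
[[-47.3 -23.  -53.5]
 [  7.8  -1.2 -41. ]
 [ 47.6  21.1 -30. ]]
(array([-1.1, -1.4]), array([97.9, 48.2]), 1.0, np.int64(12510))
t 6.5 tcp [ 0.5265 -0.119   0.2181] theta 85.9 w 0.503 F [-0.9  0.1 -4.3] g 62.7
shift [-1.89  1.27  3.92] turn [-0.04  0.    0.11]
[ 0.55440873 -0.16833447  0.        ]
```

```bash
python3 - <<'E'
from h import *
go([.5558,-.1673,.10],85.0)
E
```

```text
shift [-1.84  1.33  4.72] turn [-0.04  0.    0.11]
```

>>> jog_arm --targets '[[[-1,0.7,0],[-0.04,0,0.11],20],[[-1.84,1.33,1],[-0.04,0,0.11],20],[[-1.84,1.33,2.5],[-0.04,0,0.11],20],[[-1.84,1.33,4],[-0.04,0,0.11],20],[[-1.84,1.33,4.72],[-0.04,0,0.11],20],[[-1.84,1.33,4.72],[-0.04,0,0.11],20],[[-1.84,1.33,4.72],[-0.04,0,0.11],20]]'

```text
time: 7.38
tool_pos: [0.5574, -0.1689, 0.1026]
tool_rot: [0.003, 0.738, 0.675, 0.001]
contact_force: [0.8, -0.1, -5.0]
gripper_width: 0.503
grasp_force: 62.8
```

```bash
python3 - <<'E'
from h import *
st(); go([.5558,-.1673,.10],85.0)
p,X=look("wrist"); save("w2.png",p,1.5)
T,s=tool(); L=(X-T[:3,3])@T[:3,:3]*1000
v,u=np.mgrid[:384,:512]
m=(L[:,:,2]<-25)&(L[:,:,2]>-60)&(u>212)&(u<300)&(v>150)&(v<330)
k=m&(abs(L[:,:,2]-np.median(L[m][:,2]))<4)
print(rect(L/1000,k))
z=X[:,:,2];h=cv2.cvtColor(p,cv2.COLOR_RGB2HSV)
g=(z>.065)&(z<.077)&(h[:,:,0]>40)&(h[:,:,0]<80)&(h[:,:,1]>50)
# inner deck edge (charger y=8): in tool x
for lo in (-110,-90,-70,-50,50,70,90,110):
    k=g&(L[:,:,1]>lo)&(L[:,:,1]<lo+20)&(L[:,:,0]>20)
    if k.sum()>20: print(lo,np.percentile(L[:,:,0][k],1).round(1))
k=g&(abs(L[:,:,0]+0)<40)
for s in(1,-1):
    q=k&(L[:,:,1]*s>100); print('side',s,np.percentile(L[:,:,1][q],[2,98]).round(1),q.sum())
E
```

```text
t 7.38 tcp [ 0.5574 -0.1689  0.1026] theta 84.9 w 0.503 F [ 0.8 -0.1 -5. ] g 62.8
shift [ 0.06 -0.07  0.11] turn [ 0.03  0.02 -0.01]
(array([-0.9, -1.2]), array([48.3, 97.5]), 179.7, np.int64(12519))
-110 53.0
-90 52.4
-70 52.2
-50 52.3
50 52.3
70 52.4
90 52.4
110 23.4
side 1 [123.1 129.3] 764
side -1 [-137.  -130.8] 722
```

View pics/w2.png

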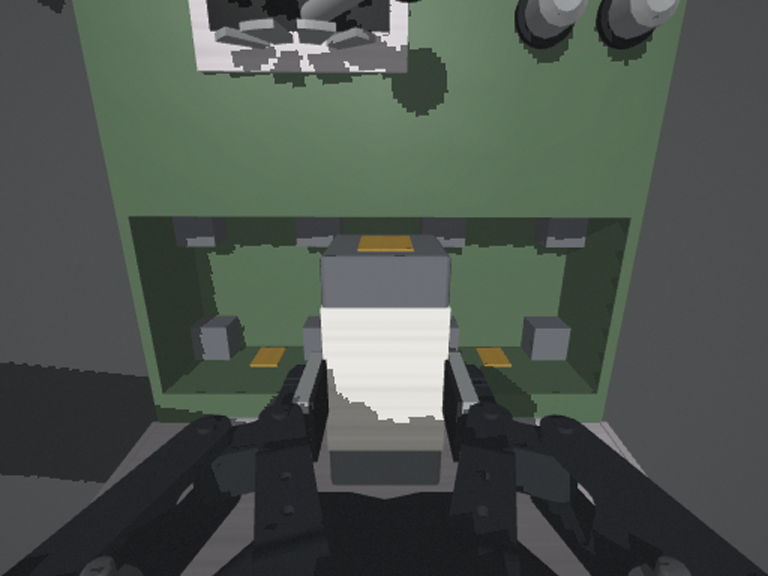

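The block sits over the middle well, between the locators. It needs about 2 mm of correction in each of x and y before lowering.

```bash
python3 - <<'E'
from h import *
st(); go([.5551,-.1671,.0125],85.0)
E
```

```text
t 7.42 tcp [ 0.5576 -0.1691  0.103 ] theta 84.9 w 0.506 F [ 0.4 -0.3 -4.1] g 62.8
shift [ 0.08 -0.13  3.62] turn [ 0.04  0.02 -0.01]
```

>>> jog_arm --targets '[[[0,0,0.5],[0.02,0,0],20],[[0,0,0.5],[0.02,0,0],20],[[0,0,0.5],[0.02,0,0],20],[[0,0,0.5],[0.02,0,0],20],[[0,0,0.5],[0.02,0,0],20]]'

```text
time: 8.05
tool_pos: [0.5562, -0.1688, 0.0883]
tool_rot: [0.0, 0.738, 0.675, -0.001]
contact_force: [0.3, -0.7, -4.5]
gripper_width: 0.507
grasp_force: 62.8
```

```bash
python3 - <<'E'
from h import *
st(); go([.5551,-.1671,.0125],85.0)
E
```

```text
t 8.05 tcp [ 0.5562 -0.1688  0.0883] theta 84.9 w 0.507 F [ 0.3 -0.7 -4.5] g 62.8
shift [ 0.07 -0.05  3.03] turn [-0.01  0.01 -0.01]
```

>>> jog_arm --targets '[[[0.07,-0.05,0.5],[0,0,0],20],[[0.07,-0.05,1],[0,0,0],20],[[0.07,-0.05,1.4],[0,0,0],20],[[0.07,-0.05,1.8],[0,0,0],20],[[0.07,-0.05,2.1],[0,0,0],20],[[0.07,-0.05,2.1],[0,0,0],20],[[0.07,-0.05,2.1],[0,0,0],20]]'

```text
time: 8.93
tool_pos: [0.5553, -0.1671, 0.0359]
tool_rot: [0.0, 0.738, 0.675, -0.001]
contact_force: [0.3, -0.3, -5.1]
gripper_width: 0.511
grasp_force: 62.8
```

```bash
python3 - <<'E'
from h import *
st(); go([.5551,-.1671,.0125],85.0)
E
```

```text
t 8.93 tcp [ 0.5553 -0.1671  0.0359] theta 84.9 w 0.511 F [ 0.3 -0.3 -5.1] g 62.8
shift [-0.   -0.01  0.94] turn [-0.    0.01 -0.01]
```

>>> jog_arm --targets '[[[0,0,0.3],[0,0,0],20],[[0,0,0.6],[0,0,0],20],[[0,0,0.8],[0,0,0],20],[[0,0,0.95],[0,0,0],20],[[0,0,0.95],[0,0,0],20],[[0,0,0.95],[0,0,0],20]]'

```text
time: 9.68
tool_pos: [0.5551, -0.167, 0.012]
tool_rot: [0.0, 0.738, 0.675, -0.001]
contact_force: [-0.2, -0.1, -4.9]
gripper_width: 0.504
grasp_force: 67.5
```

```bash
python3 - <<'E'
from h import *
st()
E
```

```text
t 9.68 tcp [ 0.5551 -0.167   0.012 ] theta 84.9 w 0.504 F [-0.2 -0.1 -4.9] g 67.5
```

Clear fit, about 1 mm above the floor. I'll lower slightly, open to 64% and retreat.

>>> jog_arm --targets '[[[0,0,0.05],[0,0,0],20],[[0,0,0.05],[0,0,0],20],[[0,0,0.05],[0,0,0],64],[[0,0,0.05],[0,0,0],64],[[0,0,0.05],[0,0,0],64],[[0,0,0.05],[0,0,0],64]]'

```text
time: 10.42
tool_pos: [0.5551, -0.1671, 0.0109]
tool_rot: [0.0, 0.738, 0.675, -0.001]
contact_force: [0.1, -0.3, 0.5]
gripper_width: 0.64
grasp_force: 0.0
```

>>> jog_arm --targets '[[[0,0,-1],[0,0,0],64],[[0,0,-2],[0,0,0],64],[[0,0,-3.5],[0,0,0],64],[[0,0,-5.5],[0,0,0],64],[[0,0,-7.5],[0,0,0],64],[[0,0,-8.5],[0,0,0],64],[[0,0,-8.5],[0,0,0],64],[[0,0,-8.5],[0,0,0],64]]'

```text
time: 11.42
tool_pos: [0.5544, -0.1664, 0.2212]
tool_rot: [-0.001, 0.738, 0.675, -0.001]
contact_force: [-0.0, -0.1, -0.5]
gripper_width: 0.641
grasp_force: 0.0
```

```bash
python3 - <<'E'
from h import *
st(); 
p,X=look("wrist"); batteries(p,X,.045,.064)
p,X=look("top"); batteries(p,X)
a=ch(0,-43.5);print(a)
go([.6485,.205,.25],104.5)
E
```

```text
t 11.43 tcp [ 0.5544 -0.1664  0.2212] theta 84.9 w 0.641 F [-0.  -0.1 -0.5] g 0.0
(array([ 553.9, -170.1]), array([102.6, 256.7]), 175.0, np.int64(1784)) px [153 134 210  79] hsv [58. 51. 79.]
(array([ 554.1, -167.9]), array([96.1, 45.6]), 85.1, np.int64(2468)) px [240 134  36  72] hsv [ 25.   7. 233.]
(array([726.9, 335.3]), array([98.2, 45.1]), 32.1, np.int64(337)) px [165 134  24  28] hsv [110. 212. 221.]
(array([651.9, 207.1]), array([49. , 97.8]), 105.5, np.int64(355)) px [197 160  30  19] hsv [ 23.   4. 251.]
(array([609.9, 512.4]), array([48.5, 98.9]), 175.2, np.int64(366)) px [117 165  17  29] hsv [ 12. 174. 136.]
(array([352.3,  76.9]), array([45.1, 96.8]), 143.5, np.int64(377)) px [234 240  27  30] hsv [ 66. 182. 182.]
(array([342.5, 235.9]), array([97.1, 45.6]), 15.0, np.int64(381)) px [192 242  19  30] hsv [110. 204. 227.]
[ 0.55440873 -0.16833447  0.        ]
shift [15.13  2.44 -1.19] turn [-0.04 -0.01 -2.45]
```

>>> jog_arm --targets '[[[1.5,0.2,-1.2],[0,0,-0.2],100],[[4,0.6,-1.2],[0,0,-0.6],100],[[6.5,1,-1.2],[0,0,-1.1],100],[[9,1.4,-1.2],[0,0,-1.5],100],[[11.5,1.8,-1.2],[0,0,-1.9],100],[[14,2.2,-1.2],[0,0,-2.3],100],[[15.1,2.44,-1.2],[0,0,-2.45],100],[[15.1,2.44,-1.2],[0,0,-2.45],100]]'

```text
time: 12.52
tool_pos: [0.6487, 0.206, 0.2498]
tool_rot: [-0.001, 0.611, 0.792, -0.002]
contact_force: [-0.0, -0.9, 0.1]
gripper_width: 1.0
grasp_force: 0.0
```

>>> jog_arm --targets '[[[0,0,0],[0,0,0],100],[[0,0,0],[0,0,0],100],[[0,0,0],[0,0,0],100],[[0,0,0],[0,0,0],100]]'

```text
time: 13.02
tool_pos: [0.6496, 0.2032, 0.2528]
tool_rot: [-0.0, 0.613, 0.79, -0.001]
contact_force: [-0.3, -0.6, -0.6]
gripper_width: 0.994
grasp_force: 0.0
```

```bash
python3 - <<'E'
from h import *
st(); 
p,X=look("wrist"); batteries(p,X)
go([.6485,.205,.003],105.5)
E
```

```text
t 13.03 tcp [0.6496 0.2032 0.2528] theta 104.4 w 0.994 F [-0.3 -0.6 -0.6] g 0.0
(array([723.9, 332.9]), array([97.7, 45.5]), 32.5, np.int64(2678)) px [297  56  78  58] hsv [109. 199. 214.]
(array([340.3, 232.5]), array([98.3, 45.9]), 15.5, np.int64(2767)) px [ 0 67 83 38] hsv [109. 206. 204.]
(array([647.8, 204.9]), array([44.6, 95.9]), 105.3, np.int64(2029)) px [241 129  32  66] hsv [ 30.   4. 242.]
(array([350.2,  73.7]), array([48. , 97.1]), 144.1, np.int64(2092)) px [ 11 163  72  65] hsv [ 68. 189. 162.]
(array([738.6, 122.2]), array([70.3, 29.7]), 35.6, np.int64(228)) px [281 216  44  30] hsv [105.    6.  124.5]
(array([474.3,   8.9]), array([ 5.5, 76.2]), 175.5, np.int64(369)) px [ 96 243  53  20] hsv [58. 52. 88.]
(array([635.1,  -5.8]), array([  5.4, 133.5]), 174.8, np.int64(596)) px [181 267  75  30] hsv [60. 51. 64.]
(array([ 474.6, -212.2]), array([ 7. , 45.5]), 177.5, np.int64(186)) px [ 97 348  25  14] hsv [58. 53. 86.]
shift [ 0.08 -0.01  9.99] turn [-0.01  0.   -0.13]
```

>>> jog_arm --targets '[[[0.08,-0.02,2],[0,0,-0.12],100],[[0.08,-0.02,4.4],[0,0,-0.12],100],[[0.08,-0.02,6.7],[0,0,-0.12],100],[[0.08,-0.02,8.2],[0,0,-0.12],100],[[0.08,-0.02,9.2],[0,0,-0.12],100],[[0.08,-0.02,10],[0,0,-0.12],100],[[0.08,-0.02,10],[0,0,-0.12],100],[[0.08,-0.02,10],[0,0,-0.12],100]]'

```text
time: 14.08
tool_pos: [0.6493, 0.2056, 0.004]
tool_rot: [0.001, 0.606, 0.796, 0.0]
contact_force: [-0.1, -0.9, -0.2]
gripper_width: 1.001
grasp_force: 0.0
```

>>> jog_arm --targets '[[[0,0,0],[0,0,0],20],[[0,0,0],[0,0,0],20],[[0,0,0],[0,0,0],20],[[0,0,0],[0,0,0],20],[[0,0,0],[0,0,0],20],[[0,0,0],[0,0,0],20]]'

```text
time: 14.82
tool_pos: [0.6494, 0.2057, 0.0041]
tool_rot: [0.001, 0.606, 0.796, 0.0]
contact_force: [-0.4, 0.3, 4.8]
gripper_width: 0.508
grasp_force: 62.6
```

```bash
python3 - <<'E'
from h import *
st(); a=ch(78,-43.5); print(a)
go([a[0]+.0007,a[1]+.0012,.20],85)
E
```

```text
t 14.82 tcp [0.6494 0.2057 0.0041] theta 105.5 w 0.508 F [-0.4  0.3  4.8] g 62.6
[ 0.63211191 -0.17513262  0.        ]
shift [-14.47  -4.68  -7.83] turn [0.01 0.   2.56]
```

>>> jog_arm --targets '[[[0,0,-1],[0,0,0],20],[[0,0,-3],[0,0,0],20],[[0,0,-5],[0,0,0],20],[[0,0,-7],[0,0,0],20],[[-2,-0.6,-7.8],[0,0,0.4],20],[[-4,-1.3,-7.8],[0,0,0.8],20],[[-6,-1.9,-7.8],[0,0,1.1],20],[[-8,-2.6,-7.8],[0,0,1.4],20]]'

```text
time: 15.82
tool_pos: [0.6376, -0.0059, 0.1954]
tool_rot: [-0.002, 0.681, 0.733, -0.002]
contact_force: [0.5, -0.3, -4.3]
gripper_width: 0.505
grasp_force: 62.3
```

```bash
python3 - <<'E'
from h import *
st(); a=ch(78,-43.5)
go([a[0]+.0007,a[1]+.0012,.20],85)
E
```

```text
t 15.82 tcp [ 0.6376 -0.0059  0.1954] theta 94.2 w 0.505 F [ 0.5 -0.3 -4.3] g 62.3
shift [-6.69 -0.68 -0.18] turn [-0.04  0.    1.15]
```

>>> jog_arm --targets '[[[-1.8,-0.2,0],[0,0,0.4],20],[[-3.6,-0.4,0],[0,0,0.8],20],[[-5.2,-0.6,0],[0,0,1.15],20],[[-6.5,-0.7,0],[0,0,1.15],20],[[-6.5,-0.7,2],[0,0,1.15],20],[[-6.5,-0.7,3.8],[0,0,1.15],20],[[-6.5,-0.7,3.8],[0,0,1.15],20],[[-6.5,-0.7,3.8],[0,0,1.15],20]]'

```text
time: 16.82
tool_pos: [0.634, -0.1679, 0.1037]
tool_rot: [0.0, 0.737, 0.676, -0.001]
contact_force: [0.3, 0.6, -2.9]
gripper_width: 0.508
grasp_force: 62.9
```

>>> jog_arm --targets '[[[0,0,0],[0,0,0],20],[[0,0,0],[0,0,0],20],[[0,0,0],[0,0,0],20],[[0,0,0],[0,0,0],20]]'

```text
time: 17.32
tool_pos: [0.6338, -0.1679, 0.1033]
tool_rot: [0.0, 0.737, 0.676, -0.001]
contact_force: [-0.4, 0.4, -4.5]
gripper_width: 0.507
grasp_force: 62.9
```

```bash
cat > fit.py <<'E'
from h import *
st()
p,X=look("wrist")
T,s=tool(); L=(X-T[:3,3])@T[:3,:3]*1000
v,u=np.mgrid[:384,:512]
m=(L[:,:,2]<-25)&(L[:,:,2]>-60)&(u>212)&(u<300)&(v>150)&(v<330)
k=m&(abs(L[:,:,2]-np.median(L[m][:,2]))<4)
print('block',rect(L/1000,k),np.median(L[m][:,2]))
z=X[:,:,2];h=cv2.cvtColor(p,cv2.COLOR_RGB2HSV)
g=(z>.065)&(z<.077)&(h[:,:,0]>40)&(h[:,:,0]<80)&(h[:,:,1]>50)
for lo in range(-210,70,20):
    k=g&(L[:,:,1]>lo)&(L[:,:,1]<lo+20)&(L[:,:,0]>20)
    if k.sum()>20: print(lo,np.percentile(L[:,:,0][k],1).round(1),end='; ')
k=g&(abs(L[:,:,0]+0)<40)
for q in(k&(L[:,:,1]>30),k&(L[:,:,1]<-190)):
    if q.sum(): print('side',np.percentile(L[:,:,1][q],[2,98]).round(1),q.sum())
a=ch(78,-43.5); go([a[0]+.0007,a[1]+.0012,.0125],85)
E
python3 fit.py
```

```text
t 17.32 tcp [ 0.6338 -0.1679  0.1033] theta 85.1 w 0.507 F [-0.4  0.4 -4.5] g 62.9
block (array([-1. , -1.3]), array([97.1, 48.5]), 1.2, np.int64(12219)) -40.08845673953962
-210 21.0; -190 44.8; -170 45.0; -150 44.4; -130 44.5; -110 44.7; -90 44.9; -70 44.4; -50 44.2; -30 43.7; -10 43.7; 10 43.7; 30 27.5; 50 21.3; side [48.2 54. ] 643
side [-212.5 -205.7] 560
shift [-0.24 -0.01  3.62] turn [-0.01  0.01  0.01]
```

>>> jog_arm --targets '[[[-0.25,0,0],[0,0,0],20],[[-0.25,0,0.5],[0,0,0],20],[[-0.25,0,1],[0,0,0],20],[[-0.25,0,1.5],[0,0,0],20],[[-0.25,0,2],[0,0,0],20],[[-0.25,0,2.5],[0,0,0],20],[[-0.25,0,2.6],[0,0,0],20],[[-0.25,0,2.6],[0,0,0],20]]'

```text
time: 18.38
tool_pos: [0.6331, -0.1742, 0.0379]
tool_rot: [-0.0, 0.737, 0.676, -0.001]
contact_force: [0.4, -0.2, -3.7]
gripper_width: 0.506
grasp_force: 62.9
```

```bash
python3 - <<'E'
from h import *
st();a=ch(78,-43.5); go([a[0]+.0007,a[1]+.0012,.013],85)
E
```

```text
t 18.38 tcp [ 0.6331 -0.1742  0.0379] theta 85.1 w 0.506 F [ 0.4 -0.2 -3.7] g 62.9
shift [ 0.01 -0.01  0.99] turn [-0.01  0.01  0.01]
```

>>> jog_arm --targets '[[[0,0,0.3],[0,0,0],20],[[0,0,0.6],[0,0,0],20],[[0,0,0.8],[0,0,0],20],[[0,0,1],[0,0,0],20],[[0,0,1],[0,0,0],20],[[0,0,1],[0,0,0],20]]'

```text
time: 19.12
tool_pos: [0.633, -0.1742, 0.013]
tool_rot: [-0.0, 0.737, 0.676, -0.001]
contact_force: [0.4, 0.3, -3.0]
gripper_width: 0.506
grasp_force: 63.0
```

```bash
python3 -c "
from h import *
st()"
```

```text
t 19.12 tcp [ 0.633  -0.1742  0.013 ] theta 85.1 w 0.506 F [ 0.4  0.3 -3. ] g 63.0
```

>>> jog_arm --targets '[[[0,0,0.04],[0,0,0],20],[[0,0,0.04],[0,0,0],20],[[0,0,0.04],[0,0,0],63],[[0,0,0.04],[0,0,0],63],[[0,0,0.04],[0,0,0],63],[[0,0,0.04],[0,0,0],63]]'

```text
time: 19.88
tool_pos: [0.6331, -0.1743, 0.0122]
tool_rot: [0.0, 0.737, 0.676, -0.001]
contact_force: [-0.2, -0.1, -0.7]
gripper_width: 0.627
grasp_force: 0.0
```

>>> jog_arm --targets '[[[0,0,-1],[0,0,0],63],[[0,0,-2],[0,0,0],63],[[0,0,-4],[0,0,0],63],[[0,0,-6],[0,0,0],63],[[0,0,-8],[0,0,0],63],[[0,0,-10],[0,0,0],63],[[0,0,-12],[0,0,0],0],[[0,0,-12],[0,0,0],0]]'

```text
time: 20.88
tool_pos: [0.6355, -0.1747, 0.3192]
tool_rot: [0.005, 0.737, 0.676, 0.002]
contact_force: [0.6, -0.5, -0.8]
gripper_width: 0.215
grasp_force: 0.0
```

```bash
python3 - <<'E'
from h import *
st()
p,X=look("wrist"); batteries(p,X,.045,.064)
# lid line in charger coords
p,X=look("scene")
a=np.radians(YAW); 
for nm in("scene","wrist"):
    D=np.load("last_%s.npz"%nm); X=D["X"]
    Q=(X[:,:,:2]-O)*1000; cx=Q[:,:,0]*np.cos(a)+Q[:,:,1]*np.sin(a); cy=-Q[:,:,0]*np.sin(a)+Q[:,:,1]*np.cos(a); z=X[:,:,2]*1000
    k=(abs(cx)<60)&(cy<-105)&(cy>-200)&(z>90)&(z<270)
    if k.sum()<20: print(nm,k.sum());continue
    for lo in range(90,270,30):
        q=k&(z>=lo)&(z<lo+30)
        if q.sum()>5: print(nm,lo,np.percentile(cy[q],[5,50,95]).round(1),z[q].max().round(1),q.sum())
save("s2.png",D["p"] if 0 else p,1.5)
E
```

```text
t 20.88 tcp [ 0.6355 -0.1747  0.3192] theta 85.1 w 0.215 F [ 0.6 -0.5 -0.8] g 0.0
(array([ 553.5, -169.8]), array([102.8, 256.3]), 174.8, np.int64(2480)) px [122 126 164  64] hsv [ 57.  17. 123.]
(array([ 554. , -167.7]), array([95.6, 45.9]), 84.9, np.int64(1609)) px [192 127  30  58] hsv [ 25.   7. 233.]
scene 90 [-127.2 -125.7 -124.1] 119.0 33
scene 120 [-129.2 -127.6 -125.8] 139.7 30
scene 150 [-131.4 -130.3 -128.5] 179.4 64
scene 180 [-133.9 -132.4 -131.2] 209.5 60
scene 210 [-137.6 -134.6 -133.5] 240.0 39
scene 240 [-139.5 -135.4 -130.4] 249.8 131
wrist 90 [-120.1 -118.8 -117.5] 119.9 684
wrist 120 [-122.7 -121.5 -120.1] 149.9 816
wrist 150 [-125.4 -124.  -122.7] 179.9 987
wrist 180 [-128.  -126.6 -125.2] 210.0 1035
wrist 210 [-130.6 -129.2 -127.8] 239.9 1268
wrist 240 [-138.7 -132.3 -129.4] 247.2 723
```

View pics/s2.png

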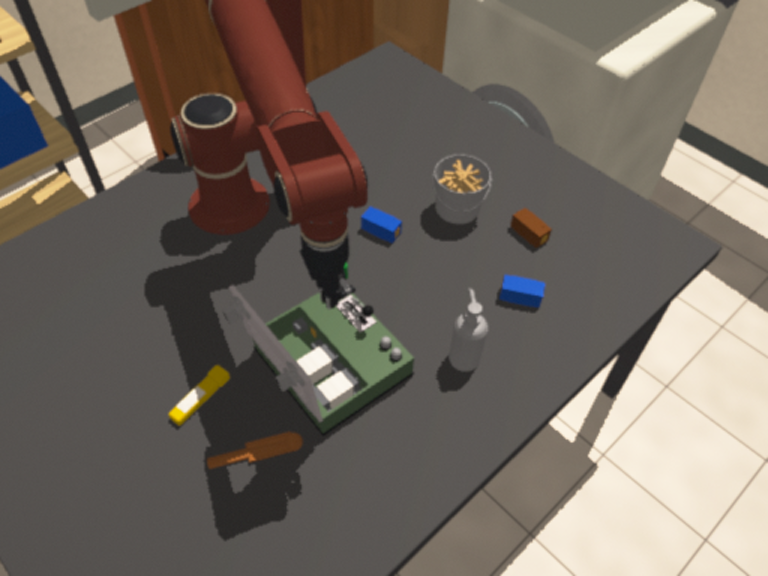

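Both white blocks sit in the middle and far wells, and the lid stands at about 1.66 rad. I'll move above and behind the lid's middle with the fingers shut.

```bash
python3 - <<'E'
from h import *
st()
for q in [(0,-43,320),(0,-172,320),(0,-172,222)]: go(ch(*q),85)
E
```

```text
t 20.98 tcp [ 0.6335 -0.1739  0.3124] theta 85.1 w 0.037 F [ 0.5  0.  -0.9] g 0.0
shift [-0.03 -3.17 -0.3 ] turn [-0.    0.01  0.01]
shift [-5.19 -3.18 -0.29] turn [-0.    0.01  0.01]
shift [-5.18 -3.18  3.63] turn [-0.    0.01  0.01]
```

>>> jog_arm --targets '[[[0,-1.5,-0.6],[0,0,0],0],[[0,-3.18,-0.6],[0,0,0],0],[[-1.5,-3.18,-0.6],[0,0,0],0],[[-3.2,-3.18,-0.6],[0,0,0],0],[[-5.2,-3.18,-0.6],[0,0,0],0],[[-5.2,-3.18,-0.6],[0,0,0],0],[[-5.2,-3.18,-0.3],[0,0,0],0],[[-5.2,-3.18,-0.3],[0,0,0],0]]'

```text
time: 21.98
tool_pos: [0.5427, -0.2951, 0.3176]
tool_rot: [-0.002, 0.736, 0.676, -0.001]
contact_force: [0.1, -0.3, -0.0]
gripper_width: -0.0
grasp_force: 0.0
```

```bash
python3 - <<'E'
from h import *
st()
for q in [(0,-172,222),(0,-110.4-11,222)]: go(ch(*q),85)
E
```

```text
t 21.98 tcp [ 0.5427 -0.2951  0.3176] theta 85.1 w -0.0 F [ 0.1 -0.3 -0. ] g 0.0
shift [-0.05  0.04  3.83] turn [-0.03 -0.    0.02]
shift [1.97 0.05 3.83] turn [-0.03 -0.    0.02]
```

>>> jog_arm --targets '[[[0,0,1.9],[0,0,0],0],[[0,0,3.8],[0,0,0],0],[[0,0,3.8],[0,0,0],0],[[0.6,0,3.8],[0,0,0],0],[[1.2,0,3.8],[0,0,0],0],[[1.6,0,3.8],[0,0,0],0],[[2,0,3.82],[0,0,0],0],[[2.4,0,3.9],[0,0,0],0]]'

```text
time: 22.98
tool_pos: [0.5482, -0.2363, 0.2225]
tool_rot: [0.0, 0.737, 0.676, -0.001]
contact_force: [0.1, 0.7, -0.2]
gripper_width: -0.005
grasp_force: 0.0
```

```bash
python3 - <<'E'
from h import *
st()
for f in (1.2,1.0,.8,.6,.45,.3,.2,.1):
    go(ch(0,-115+150*np.cos(f)-6*np.sin(f)-11,72+150*np.sin(f)+6*np.cos(f)),85)
E
```

```text
t 22.98 tcp [ 0.5482 -0.2363  0.2225] theta 85.1 w -0.005 F [ 0.1  0.7 -0.2] g 0.0
shift [1.38 0.01 0.34] turn [-0.    0.01  0.01]
shift [2.47 0.01 0.84] turn [-0.    0.01  0.01]
shift [3.44 0.01 1.55] turn [-0.    0.01  0.01]
shift [4.25 0.01 2.43] turn [-0.    0.01  0.01]
shift [4.73 0.02 3.19] turn [-0.    0.01  0.01]
shift [5.1  0.02 4.01] turn [-0.    0.01  0.01]
shift [5.27 0.02 4.59] turn [-0.    0.01  0.01]
shift [5.38 0.02 5.18] turn [-0.    0.01  0.01]
```

```bash
python3 - <<'E'
from h import *
p,X=look("wrist"); q,Y=look("scene"); save("w3.png",np.hstack([p,q]),.78)
E
```

```text
(no output)
```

View pics/w3.png

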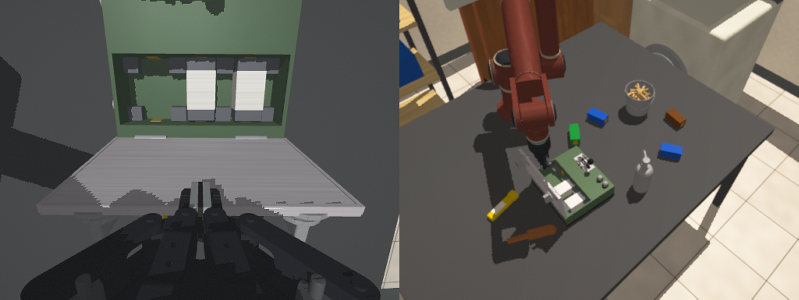

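```bash
cat > lid.py <<'E'
from h import *
def lidfit(nm):
    D=np.load("last_%s.npz"%nm); X=D["X"]; a=np.radians(YAW)
    Q=(X[:,:,:2]-O)*1000; cx=Q[:,:,0]*np.cos(a)+Q[:,:,1]*np.sin(a); cy=-Q[:,:,0]*np.sin(a)+Q[:,:,1]*np.cos(a); z=X[:,:,2]*1000
    for xr in((-120,-60),(60,120)):
        k=(cx>xr[0])&(cx<xr[1])&(cy<65)&(cy>-220)&(z>80)&(z<270)
        for lo in range(80,270,30):
            q=k&(z>=lo)&(z<lo+30)
            if q.sum()>5: print(nm,xr,lo,np.percentile(cy[q],[5,50,95]).round(1),z[q].max().round(1),q.sum())
if __name__=="__main__":
    lidfit("wrist"); print(np.round(camera_params("wrist")["hand_eye"],3)); st()
E
python3 lid.py
```

```text
wrist (-120, -60) 80 [-118.8 -117.6 -116.3] 110.0 463
wrist (-120, -60) 110 [-121.4 -120.2 -118.9] 139.9 613
wrist (-120, -60) 140 [-124.1 -122.8 -121.5] 170.0 830
wrist (-120, -60) 170 [-126.7 -125.5 -124.1] 200.0 1200
wrist (-120, -60) 200 [-166.9 -128.2 -126.7] 230.0 1895
wrist (-120, -60) 230 [-165.6 -133.6 -129.2] 249.0 3211
wrist (60, 120) 80 [-119.5 -118.3 -117. ] 110.0 470
wrist (60, 120) 110 [-122.2 -120.9 -119.6] 140.0 609
wrist (60, 120) 140 [-124.8 -123.6 -122.2] 170.0 829
wrist (60, 120) 170 [-127.4 -126.1 -124.8] 200.0 1188
wrist (60, 120) 200 [-161.5 -128.9 -127.4] 230.0 1859
wrist (60, 120) 230 [-163.9 -134.1 -129.8] 248.3 3122
[[ 0.001 -0.951 -0.308  0.077]
 [ 1.     0.001 -0.    -0.001]
 [ 0.001 -0.308  0.951 -0.172]
 [ 0.     0.     0.     1.   ]]
t 23.07 tcp [ 0.5479 -0.2358  0.2217] theta 85.1 w 0.004 F [-0.4 -0.2 -0.9] g 0.0
```

The lid hasn't moved and the fingertips are in front of it, so they must have crossed over its edge while still descending. I'll go back behind it, this time settling before the push.

>>> jog_arm --targets '[[[0,0,-2],[0,0,0],0],[[0,0,-4],[0,0,0],0],[[0,0,-4],[0,0,0],0],[[0,0,-4],[0,0,0],0],[[-1.5,0,-4],[0,0,0],0],[[-2.6,0,-4],[0,0,0],0],[[-2.6,0,-4],[0,0,0],0],[[-2.6,0,-4],[0,0,0],0]]'

```text
time: 24.08
tool_pos: [0.5421, -0.3009, 0.3204]
tool_rot: [-0.002, 0.737, 0.676, -0.001]
contact_force: [-0.0, 0.6, -0.5]
gripper_width: -0.001
grasp_force: 0.0
```

>>> jog_arm --targets '[[[0,0,1],[0,0,0],0],[[0,0,2.3],[0,0,0],0],[[0,0,3.6],[0,0,0],0],[[0,0,4],[0,0,0],0],[[0,0,4],[0,0,0],0],[[0,0,4],[0,0,0],0]]'

```text
time: 24.82
tool_pos: [0.5433, -0.3019, 0.2242]
tool_rot: [0.001, 0.737, 0.676, -0.001]
contact_force: [-0.5, 0.4, 0.4]
gripper_width: -0.002
grasp_force: 0.0
```

```bash
python3 - <<'E'
from h import *
st()
p,X=look("wrist")
T,s=tool()
a=np.radians(YAW); d=(T[:2,3]-O)*1000; print('charger',d[0]*np.cos(a)+d[1]*np.sin(a),-d[0]*np.sin(a)+d[1]*np.cos(a))
save("w4.png",p,1.2)
E
python3 lid.py | head -6
```

```text
t 24.82 tcp [ 0.5433 -0.3019  0.2242] theta 85.1 w -0.002 F [-0.5  0.4  0.4] g 0.0
charger 0.5608777772278586 -177.6835262815778
wrist (-120, -60) 80 [-118.5 -117.8 -116.6] 109.5 221
wrist (-120, -60) 110 [-121.2 -120.2 -119.1] 140.0 305
wrist (-120, -60) 140 [-123.8 -122.9 -121.6] 170.0 414
wrist (-120, -60) 170 [-126.5 -125.4 -124.1] 199.9 618
wrist (-120, -60) 200 [-169.7 -129.  -126.9] 230.0 1695
wrist (-120, -60) 230 [-168.4 -137.1 -129.4] 248.7 3713
```

View pics/w4.png

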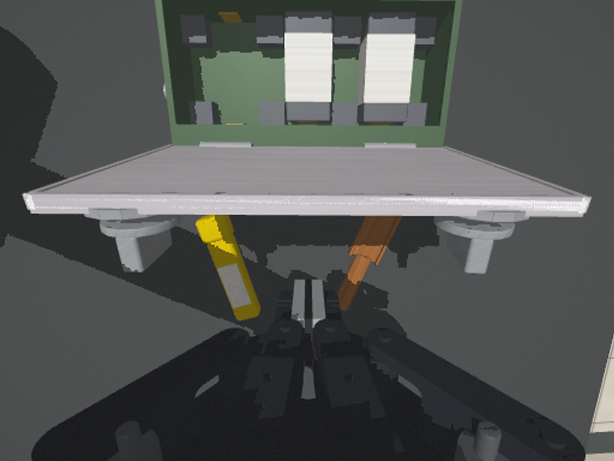

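The shut fingers are now clearly behind the lid, with the edge line at row 205 and the tips at row 285. Pushing slowly.

>>> jog_arm --targets '[[[0.4,0,0],[0,0,0],0],[[0.8,0,0],[0,0,0],0],[[1.2,0,0],[0,0,0],0],[[1.5,0,0],[0,0,0],0],[[1.8,0,0],[0,0,0],0],[[2.1,0,0],[0,0,0],0],[[2.4,0,0],[0,0,0],0]]'

```text
time: 25.75
tool_pos: [0.5476, -0.2414, 0.2221]
tool_rot: [-0.0, 0.737, 0.676, -0.001]
contact_force: [0.2, 0.3, -0.3]
gripper_width: 0.003
grasp_force: 0.0
```

```bash
python3 - <<'E'
from h import *
st()
p,X=look("wrist")
for f in (1.4,1.2,1.0,.8,.6,.45,.3,.2,.1,0):
    go(ch(0,-115+150*np.cos(f)-6*np.sin(f)-11,72+150*np.sin(f)+6*np.cos(f)),85)
E
python3 lid.py | head -6
```

```text
t 25.75 tcp [ 0.5476 -0.2414  0.2221] theta 85.1 w 0.003 F [ 0.2  0.3 -0.3] g 0.0
shift [0.39 0.02 0.05] turn [-0.01  0.    0.01]
shift [1.55 0.02 0.32] turn [-0.01  0.    0.01]
shift [2.64 0.02 0.82] turn [-0.01  0.    0.01]
shift [3.61 0.02 1.53] turn [-0.01  0.    0.01]
shift [4.42 0.03 2.42] turn [-0.01  0.    0.01]
shift [4.9  0.03 3.18] turn [-0.01  0.    0.01]
shift [5.27 0.03 4.  ] turn [-0.01  0.    0.01]
shift [5.44 0.03 4.57] turn [-0.01  0.    0.01]
shift [5.55 0.03 5.16] turn [-0.01  0.    0.01]
shift [5.61 0.03 5.76] turn [-0.01  0.    0.01]
wrist (-120, -60) 80 [-118.8 -117.6 -116.3] 110.0 444
wrist (-120, -60) 110 [-121.3 -120.2 -118.9] 139.9 590
wrist (-120, -60) 140 [-124.  -122.8 -121.5] 170.0 817
wrist (-120, -60) 170 [-126.6 -125.4 -124.1] 200.0 1153
wrist (-120, -60) 200 [-167.  -128.2 -126.7] 230.0 1886
wrist (-120, -60) 230 [-166.8 -134.2 -129.1] 248.4 3282
```

```bash
python3 - <<'E'
from h import *
D=np.load("last_wrist.npz");X=D["X"];p=D["p"]
T,s=tool(); L=(X-T[:3,3])@T[:3,:3]*1000
for v in range(200,300,6): print(v,L[v,246:268:7].round(0).tolist())
q,Y=look("scene"); save("s5.png",np.vstack([q[150:300,120:320]]),4)
E
```

```text
200 [[-7.0, -11.0, 67.0], [-6.0, -4.0, 66.0], [-7.0, 2.0, 67.0], [-7.0, 9.0, 67.0]]
206 [[-8.0, -10.0, 54.0], [-8.0, -4.0, 54.0], [-8.0, 2.0, 55.0], [-8.0, 9.0, 54.0]]
212 [[-9.0, -10.0, 43.0], [-9.0, -4.0, 42.0], [-9.0, 2.0, 41.0], [-9.0, 8.0, 42.0]]
218 [[-10.0, -10.0, 31.0], [-10.0, -4.0, 31.0], [-10.0, 2.0, 32.0], [-10.0, 8.0, 31.0]]
224 [[-10.0, -9.0, 20.0], [-11.0, -4.0, 22.0], [-12.0, 2.0, 23.0], [-11.0, 7.0, 21.0]]
230 [[-12.0, -9.0, 13.0], [-12.0, -3.0, 12.0], [-11.0, 2.0, 11.0], [-12.0, 7.0, 12.0]]
236 [[8.0, -7.0, -37.0], [8.0, -3.0, -37.0], [8.0, 1.0, -37.0], [9.0, 5.0, -38.0]]
242 [[8.0, -6.0, -45.0], [8.0, -3.0, -45.0], [8.0, 1.0, -44.0], [9.0, 5.0, -45.0]]
248 [[8.0, -6.0, -50.0], [8.0, -3.0, -51.0], [9.0, 1.0, -52.0], [8.0, 5.0, -51.0]]
254 [[8.0, -6.0, -57.0], [8.0, -2.0, -57.0], [8.0, 1.0, -57.0], [8.0, 4.0, -56.0]]
260 [[8.0, -6.0, -61.0], [8.0, -2.0, -61.0], [9.0, 1.0, -63.0], [7.0, 4.0, -61.0]]
266 [[8.0, -6.0, -66.0], [8.0, -2.0, -67.0], [8.0, 1.0, -66.0], [8.0, 4.0, -66.0]]
272 [[9.0, -5.0, -73.0], [4.0, -2.0, -66.0], [5.0, 1.0, -67.0], [9.0, 4.0, -73.0]]
278 [[9.0, -5.0, -78.0], [2.0, -2.0, -68.0], [2.0, 1.0, -68.0], [9.0, 4.0, -78.0]]
284 [[10.0, -5.0, -82.0], [0.0, -2.0, -69.0], [-0.0, 1.0, -69.0], [8.0, 4.0, -80.0]]
290 [[9.0, -5.0, -85.0], [-3.0, -2.0, -70.0], [-3.0, 1.0, -70.0], [10.0, 3.0, -86.0]]
296 [[9.0, -5.0, -88.0], [-6.0, -2.0, -69.0], [-5.0, 1.0, -71.0], [9.0, 3.0, -88.0]]
```

View pics/s5.png

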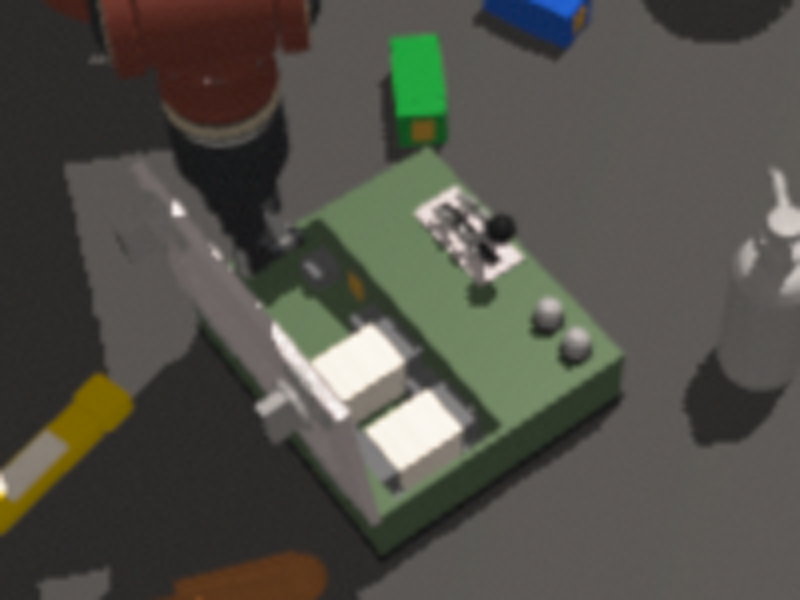

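```bash
python3 - <<'E'
from h import *
D=np.load("last_scene.npz");X=D["X"];p=D["p"];W=D["W"];f=D["f"];c=camera_params("scene")
T,s=tool()
def proj(P):
    q=(np.array(P)-W[:3,3])@W[:3,:3]; return (q[:2]/q[2]*f+[c["cx"],c["cy"]]).round(1)
print('TCP px',proj(T[:3,3]),'40 up',proj(T[:3,3]+[0,0,.04]),'edge',proj(ch(0,-136,249)))
print('lid corners',proj(ch(-135,-133,249)),proj(ch(135,-133,249)))
L=(X-T[:3,3])@T[:3,:3]*1000
m=(abs(L[:,:,1])<20)&(abs(L[:,:,0])<30)&(L[:,:,2]>-120)&(L[:,:,2]<20)
v,u=np.nonzero(m)
print(m.sum())
for lo in range(-120,20,10):
    k=m&(L[:,:,2]>=lo)&(L[:,:,2]<lo+10)
    if k.any(): print(lo,k.sum(),L[k].mean(0).round(0),p[k].mean(0).round(0), np.argwhere(k).mean(0).round(0))
E
```

```text
TCP px [184.1 222.1] 40 up [182.6 214. ] edge [177.4 220.3]
lid corners [153.5 189.9] [205.6 252.6]
172
-120 12 [ -16.    9. -114.] [25. 25. 26.] [203. 176.]
-110 16 [ -17.    2. -105.] [33. 32. 32.] [204. 175.]
-100 15 [-13.  11. -96.] [32. 31. 32.] [207. 179.]
-90 14 [ -4.  11. -84.] [31. 31. 32.] [208. 182.]
-80 17 [-10.   7. -76.] [38. 37. 38.] [210. 180.]
-70 4 [-12.  -2. -63.] [77. 74. 72.] [211. 178.]
-60 9 [-10.   6. -55.] [67. 65. 64.] [214. 180.]
-50 15 [ -8.   5. -45.] [63. 63. 60.] [216. 181.]
-40 9 [ -8.   5. -35.] [62. 65. 58.] [218. 181.]
-30 37 [-18.   1. -23.] [114. 106. 104.] [221. 178.]
-20 7 [-19.  -5. -18.] [112. 104. 102.] [221. 177.]
-10 1 [-19.  -8.  -3.] [109. 101. 100.] [223. 177.]
0 8 [-18.   1.   4.] [108. 100.  98.] [226. 179.]
10 8 [-17.   0.  16.] [108. 100.  98.] [228. 180.]
```

Both cameras show the shut fingertips about 35 mm behind the reported TCP, at tool z ≈ -35. They passed over the lid's edge without touching it. I'll repeat the push 38 mm lower.

>>> jog_arm --targets '[[[0,0,-1],[0,0,0],0],[[0,0,-1],[0,0,0],0],[[-0.8,0,-1],[0,0,0],0],[[-1.6,0,-1],[0,0,0],0],[[-2.5,0,-1],[0,0,0],0],[[-2.5,0,-1],[0,0,0],0],[[-2.5,0,0.5],[0,0,0],0],[[-2.5,0,1.5],[0,0,0],0]]'

```text
time: 26.85
tool_pos: [0.5417, -0.3041, 0.183]
tool_rot: [-0.001, 0.737, 0.676, -0.001]
contact_force: [-0.1, 0.9, -0.7]
gripper_width: 0.001
grasp_force: 0.0
```

>>> jog_arm --targets '[[[0,0,0],[0,0,0],0],[[0,0,0],[0,0,0],0],[[0.5,0,0],[0,0,0],0],[[0.9,0,0],[0,0,0],0],[[1.2,0,0],[0,0,0],0],[[1.5,0,0],[0,0,0],0],[[1.8,0,0],[0,0,0],0],[[1.8,0,0],[0,0,0],0]]'

```text
time: 27.85
tool_pos: [0.5463, -0.2588, 0.185]
tool_rot: [0.0, 0.737, 0.676, -0.0]
contact_force: [0.4, -0.3, -0.0]
gripper_width: -0.001
grasp_force: 0.4
```

```bash
python3 - <<'E'
from h import *
st()
p,X=look("wrist")
T,s=tool(); L=(X-T[:3,3])@T[:3,:3]*1000
for v in range(222,246,2): print(v,L[v,246:268:7].round(0).tolist())
a=np.radians(YAW); d=(T[:2,3]-O)*1000; print('charger',d[0]*np.cos(a)+d[1]*np.sin(a),-d[0]*np.sin(a)+d[1]*np.cos(a))
E
python3 lid.py | head -6
```

```text
t 27.85 tcp [ 0.5463 -0.2588  0.185 ] theta 85.1 w -0.001 F [ 0.4 -0.3 -0. ] g 0.4
222 [[16.0, -7.0, -33.0], [16.0, -3.0, -34.0], [16.0, 1.0, -34.0], [15.0, 5.0, -33.0]]
224 [[15.0, -7.0, -36.0], [15.0, -3.0, -36.0], [15.0, 1.0, -36.0], [16.0, 5.0, -36.0]]
226 [[16.0, -6.0, -39.0], [15.0, -3.0, -39.0], [16.0, 1.0, -40.0], [15.0, 5.0, -38.0]]
228 [[15.0, -6.0, -41.0], [15.0, -3.0, -40.0], [15.0, 1.0, -41.0], [15.0, 5.0, -40.0]]
230 [[15.0, -6.0, -43.0], [16.0, -2.0, -44.0], [16.0, 1.0, -44.0], [16.0, 5.0, -45.0]]
232 [[15.0, -6.0, -46.0], [15.0, -2.0, -45.0], [16.0, 1.0, -47.0], [15.0, 5.0, -45.0]]
234 [[15.0, -6.0, -48.0], [15.0, -2.0, -48.0], [15.0, 1.0, -47.0], [15.0, 5.0, -47.0]]
236 [[15.0, -6.0, -50.0], [15.0, -2.0, -50.0], [16.0, 1.0, -51.0], [15.0, 5.0, -50.0]]
238 [[15.0, -6.0, -52.0], [15.0, -2.0, -53.0], [15.0, 1.0, -52.0], [16.0, 5.0, -53.0]]
240 [[15.0, -6.0, -54.0], [15.0, -2.0, -54.0], [15.0, 1.0, -54.0], [15.0, 5.0, -54.0]]
242 [[16.0, -6.0, -59.0], [16.0, -2.0, -58.0], [16.0, 1.0, -58.0], [15.0, 4.0, -57.0]]
244 [[16.0, -6.0, -60.0], [16.0, -2.0, -59.0], [16.0, 1.0, -60.0], [16.0, 4.0, -60.0]]
charger -0.36466070300128806 -134.3636981421163
wrist (-120, -60) 80 [-116.3 -115.8 -115.4] 110.0 434
wrist (-120, -60) 110 [-116.9 -116.5 -116. ] 140.0 613
wrist (-120, -60) 140 [-117.5 -117.1 -116.6] 170.0 870
wrist (-120, -60) 170 [-118.2 -117.7 -117.3] 200.0 1358
wrist (-120, -60) 200 [-159.2 -118.4 -117.9] 230.0 2705
wrist (-120, -60) 230 [-157.  -124.1 -118. ] 249.7 6167
```

The lid now follows (about 1.59 rad). I'll swing it along its arc, keeping the fingertip about 150 mm from the hinge.

>>> jog_arm --targets '[[[0.6,0,-0.05],[0,0,0],0],[[1.2,0,-0.05],[0,0,0],0],[[1.8,0,0.05],[0,0,0],0],[[2.37,0,0.2],[0,0,0],0],[[2.9,0,0.43],[0,0,0],0],[[3.46,0,0.7],[0,0,0],0],[[3.95,0,1.04],[0,0,0],0],[[4.42,0,1.41],[0,0,0],0]]'

```text
time: 28.9
tool_pos: [0.5557, -0.1482, 0.1489]
tool_rot: [-0.0, 0.737, 0.676, -0.001]
contact_force: [0.4, -2.0, -0.8]
gripper_width: 0.002
grasp_force: 0.9
```

```bash
python3 - <<'E'
from h import *
st()
p,X=look("wrist");save("w6.png",p,1.2)
a=np.radians(YAW)
Q=(X[:,:,:2]-O)*1000; cx=Q[:,:,0]*np.cos(a)+Q[:,:,1]*np.sin(a); cy=-Q[:,:,0]*np.sin(a)+Q[:,:,1]*np.cos(a); z=X[:,:,2]*1000
for lo in range(-110,60,20):
    q=(abs(abs(cx)-50)<15)&(cy>lo)&(cy<lo+10)&(z>60)
    if q.sum()>5: print(lo+5,np.percentile(z[q],[10,50,90]).round(0),q.sum())
for f in (.8,.6,.4,.3,.2,.1,0):
    go(ch(0,-115+150*np.cos(f)-6*np.sin(f)-9,72-34+150*np.sin(f)+6*np.cos(f)),85)
E
```

```text
t 28.9 tcp [ 0.5557 -0.1482  0.1489] theta 85.1 w 0.002 F [ 0.4 -2.  -0.8] g 0.9
-105 [86. 88. 90.] 63
-85 [106. 107. 118.] 86
-65 [125. 135. 138.] 155
-45 [146. 150. 154.] 416
-25 [170. 254. 264.] 2806
-5 [186. 189. 199.] 663
15 [70. 71. 72.] 664
35 [70. 71. 72.] 717
55 [70. 71. 72.] 781
shift [-0.08  0.05 -0.11] turn [-0.02 -0.01  0.02]
shift [0.73 0.05 0.78] turn [-0.02 -0.01  0.02]
shift [1.34 0.06 1.81] turn [-0.02 -0.01  0.02]
shift [1.57 0.06 2.36] turn [-0.02 -0.01  0.02]
shift [1.74 0.06 2.94] turn [-0.02 -0.01  0.02]
shift [1.85 0.07 3.53] turn [-0.02 -0.01  0.02]
shift [1.91 0.07 4.12] turn [-0.02 -0.01  0.02]
```

View pics/w6.png

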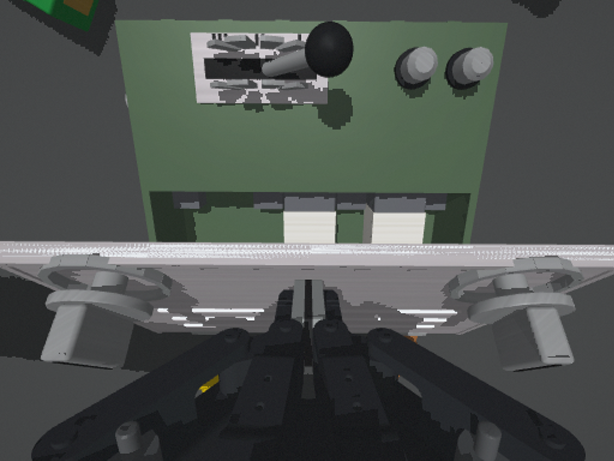

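The lid is at about 45° with the fingers pushing on its outer face between the studs. I'll carry on down.

>>> jog_arm --targets '[[[0.35,0.03,0.3],[0,0,0],0],[[0.73,0.05,0.78],[0,0,0],0],[[1.05,0.05,1.28],[0,0,0],0],[[1.34,0.05,1.81],[0,0,0],0],[[1.57,0.06,2.36],[0,0,0],0],[[1.74,0.06,2.94],[0,0,0],0],[[1.85,0.06,3.4],[0,0,0],0],[[1.85,0.06,3.4],[0,0,0],0]]'

```text
time: 29.95
tool_pos: [0.5594, -0.1029, 0.0622]
tool_rot: [-0.002, 0.737, 0.676, -0.002]
contact_force: [-0.3, 0.8, 0.1]
gripper_width: 0.005
grasp_force: 0.0
```

```bash
cat > lid2.py <<'E'
from h import *
st()
p,X=look("wrist")
a=np.radians(YAW)
Q=(X[:,:,:2]-O)*1000; cx=Q[:,:,0]*np.cos(a)+Q[:,:,1]*np.sin(a); cy=-Q[:,:,0]*np.sin(a)+Q[:,:,1]*np.cos(a); z=X[:,:,2]*1000
for lo in range(-110,90,20):
    q=(abs(abs(cx)-50)<15)&(cy>lo)&(cy<lo+10)&(z>60)
    if q.sum()>5: print(lo+5,np.percentile(z[q],[10,50,90]).round(0),q.sum())
E
python3 lid2.py
```

```text
t 29.95 tcp [ 0.5594 -0.1029  0.0622] theta 85.1 w 0.005 F [-0.3  0.8  0.1] g 0.0
-45 [83. 83. 84.] 144
-5 [86. 87. 88.] 666
15 [ 88. 145. 168.] 2654
35 [ 91. 171. 181.] 10805
55 [71. 92. 96.] 2667
75 [70. 71. 74.] 1379
```

>>> jog_arm --targets '[[[0.02,0,0.25],[0,0,0],0],[[0.04,0,0.5],[0,0,0],0],[[0.05,0,0.75],[0,0,0],0],[[0.05,0,0.85],[0,0,0],0],[[0.05,0,0.85],[0,0,0],0]]'

```text
time: 30.62
tool_pos: [0.5616, -0.1025, 0.0475]
tool_rot: [-0.0, 0.737, 0.676, -0.001]
contact_force: [-10.6, 3.5, 23.1]
gripper_width: -0.0
grasp_force: 11.9
```

```bash
python3 lid2.py
```

```text
t 30.62 tcp [ 0.5616 -0.1025  0.0475] theta 85.1 w -0.0 F [-10.6   3.5  23.1] g 11.9
-45 [76. 77. 77.] 30
-25 [78. 79. 80.] 38
-5 [76. 77. 77.] 485
15 [ 76.  78. 153.] 2652
35 [ 77. 156. 167.] 11241
55 [73. 77. 80.] 2105
75 [70. 71. 74.] 1552
```

The lid is flat at 77–78 mm under 23 N, so it is closed. I'll lift and locate the studs.

>>> jog_arm --targets '[[[0,0,-1],[0,0,0],0],[[0,0,-2],[0,0,0],0],[[0,0,-3.5],[0,0,0],0],[[-0.5,0,-5],[0,0,0],0],[[-1,0,-5.5],[0,0,0],40],[[-1,0,-5.5],[0,0,0],40],[[-1,0,-5.5],[0,0,0],40]]'

```text
time: 31.55
tool_pos: [0.5578, -0.1265, 0.178]
tool_rot: [-0.002, 0.737, 0.676, -0.002]
contact_force: [-0.6, 0.0, 0.0]
gripper_width: 0.403
grasp_force: 0.0
```

```bash
cat > stud.py <<'E'
from h import *
st()
p,X=look("wrist"); 
a=np.radians(YAW)
Q=(X[:,:,:2]-O)*1000; cx=Q[:,:,0]*np.cos(a)+Q[:,:,1]*np.sin(a); cy=-Q[:,:,0]*np.sin(a)+Q[:,:,1]*np.cos(a); z=X[:,:,2]*1000
for sx in(-95,95):
    w=(abs(cx-sx)<30)&(abs(cy-36)<32)&(z<140)
    t=np.percentile(z[w&(z>98)],95) if (w&(z>98)).sum()>20 else np.nan
    m=w&(z>t-5)
    sk=w&(z>83)&(z<t-12)
    print(sx,'ztop',t.round(1),rect(X,m),'charger',cx[m].mean().round(1),cy[m].mean().round(1),'skirt z',np.percentile(z[sk],[10,50,90]).round(1) if sk.any() else None)
lid=(abs(cx)<60)&(cy<0)&(cy>-90); print('lid z',np.median(z[lid]).round(1))
E
python3 stud.py; python3 -c "
from h import *
p=np.load('last_wrist.npz')['p'];save('w7.png',p,1.2)"
```

```text
t 31.55 tcp [ 0.5578 -0.1265  0.178 ] theta 85.0 w 0.403 F [-0.6  0.   0. ] g 0.0
-95 ztop 117.4 (array([467.1, -81.2]), array([37.7, 12. ]), 87.8, np.int64(594)) charger -94.0 36.6 skirt z [ 93.3  94.5 100.1]
95 ztop 117.3 (array([655.3, -98.5]), array([12.1, 38.3]), 91.6, np.int64(599)) charger 93.9 35.8 skirt z [ 93.1  94.4 100. ]
lid z 79.2
```

View pics/w7.png

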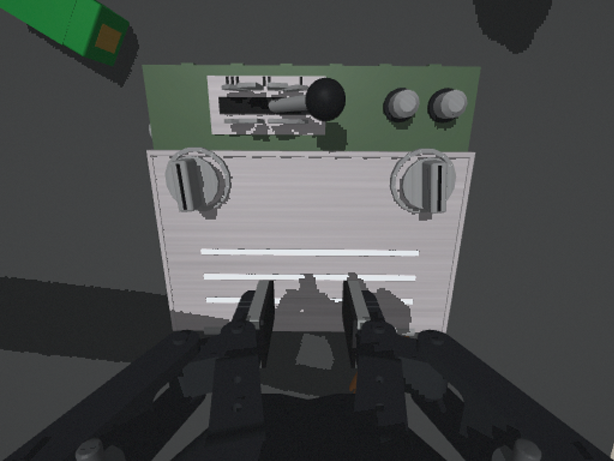

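The lid is closed. The near stud is at pixel (190,183), the far stud at (430,185), and both wings lie across the lid. I'll approach stud0 first.

```bash
python3 -c "
from h import *
go([.468,-.081,.12],87.5);go([.468,-.081,.067],87.5)"
```

```text
shift [ 1.5  -3.72  2.34] turn [-0.04 -0.   -0.3 ]
shift [ 1.5  -3.71  4.46] turn [-0.04 -0.   -0.3 ]
```

>>> jog_arm --targets '[[[0.7,-1.8,0],[-0.04,0,-0.3],40],[[1.5,-3.7,0],[-0.04,0,-0.3],40],[[1.5,-3.7,1.2],[-0.04,0,-0.3],40],[[1.5,-3.7,2.4],[-0.04,0,-0.3],40],[[1.5,-3.7,2.4],[-0.04,0,-0.3],40],[[1.5,-3.7,2.4],[-0.04,0,-0.3],40]]'

```text
time: 32.35
tool_pos: [0.4701, -0.0816, 0.1208]
tool_rot: [0.002, 0.723, 0.691, 0.001]
contact_force: [-0.1, -0.5, 0.1]
gripper_width: 0.397
grasp_force: 0.0
```

```bash
python3 -c "
from h import *
st();go([.468,-.081,.067],87.5)
p,X=look('wrist');T,s=tool();L=(X-T[:3,3])@T[:3,:3]*1000
m=(L[:,:,2]<8)&(L[:,:,2]>-8)&(abs(L[:,:,0])<25)&(abs(L[:,:,1])<15)
print(rect(L/1000,m),L[m].mean(0))
f=(L[:,:,2]<-15)&(L[:,:,2]>-60)&(abs(L[:,:,0])<20)&(abs(L[:,:,1])<40)
print(np.percentile(L[f],[0.5,5,50,95,99.5],axis=0).round(1))"
```

```text
t 32.35 tcp [ 0.4701 -0.0816  0.1208] theta 87.5 w 0.397 F [-0.1 -0.5  0.1] g 0.0
shift [ 0.02 -0.1   2.15] turn [ 0.03  0.01 -0.  ]
(array([ 1.1, -4.1]), array([11.8, 37.6]), 179.7, np.int64(797)) [ 2.10903173 -3.88533661  5.39368651]
[[-12.5 -31.8 -59.9]
 [ -9.  -30.1 -58.9]
 [  5.5  15.6 -48.4]
 [  9.6  27.3 -34.3]
 [ 10.   29.2 -30. ]]
```

>>> jog_arm --targets '[[[0.02,-0.06,0.6],[0.01,0,0],40],[[0.02,-0.06,1.2],[0.01,0,0],40],[[0.02,-0.06,1.7],[0.01,0,0],40],[[0.02,-0.06,2.1],[0.01,0,0],40],[[0.02,-0.06,2.1],[0.01,0,0],40],[[0.02,-0.06,2.1],[0.01,0,0],40]]'

```text
time: 33.15
tool_pos: [0.469, -0.0813, 0.0683]
tool_rot: [0.002, 0.723, 0.691, 0.001]
contact_force: [-0.3, -0.5, 0.3]
gripper_width: 0.397
grasp_force: 0.0
```

```bash
python3 -c "
from h import *
st();go([.468,-.081,.067],87.5)"
```

```text
t 33.15 tcp [ 0.469  -0.0813  0.0683] theta 87.5 w 0.397 F [-0.3 -0.5  0.3] g 0.0
shift [ 0.01 -0.04  0.05] turn [ 0.02  0.01 -0.01]
```

Close on the wing.

>>> jog_arm --targets '[[[0,-0.04,0],[0,0,0],0],[[0,-0.04,0],[0,0,0],0],[[0,-0.04,0],[0,0,0],0],[[0,-0.04,0],[0,0,0],0],[[0,-0.04,0],[0,0,0],0]]'

```text
time: 33.78
tool_pos: [0.4678, -0.0813, 0.0682]
tool_rot: [0.002, 0.723, 0.691, 0.001]
contact_force: [-1.0, 0.3, 1.6]
gripper_width: 0.124
grasp_force: 62.3
```

>>> jog_arm --targets '[[[0,0,0.2],[0,0,0],0],[[0,0,0.4],[0,0,0],0],[[0,0,0.5],[0,0,0],0],[[0,0,0.5],[0,0,0],0]]'

```text
time: 34.28
tool_pos: [0.4679, -0.0813, 0.0567]
tool_rot: [0.001, 0.723, 0.691, 0.0]
contact_force: [-6.3, 0.9, 12.4]
gripper_width: 0.124
grasp_force: 63.7
```

```bash
python3 -c "
from h import *
st()"
```

```text
t 34.27 tcp [ 0.4679 -0.0813  0.0567] theta 87.5 w 0.124 F [-6.3  0.9 12.4] g 63.7
```

Pressed 11.5 mm. Now the turn, clockwise about +z of the tool.

>>> jog_arm --targets '[[[0,0,0.05],[0,0,1],0],[[0,0,0.05],[0,0,2.2],0],[[0,0,0.05],[0,0,3.4],0],[[0,0,0.05],[0,0,4.6],0],[[0,0,0.05],[0,0,5.8],0],[[0,0,0.05],[0,0,7],0],[[0,0,0.05],[0,0,8.2],0],[[0,0,0.05],[0,0,9],0]]'

```text
time: 35.28
tool_pos: [0.4659, -0.0798, 0.0565]
tool_rot: [-0.001, 0.991, 0.133, -0.002]
contact_force: [-17.5, 7.2, 25.6]
gripper_width: 0.124
grasp_force: 65.5
```

```bash
python3 -c "
from h import *
st()"
```

```text
t 35.27 tcp [ 0.4659 -0.0798  0.0565] theta 15.3 w 0.124 F [-17.5   7.2  25.6] g 65.5
```

>>> jog_arm --targets '[[[-0.05,0,0],[0,0,0.6],0],[[-0.08,0,0],[0,0,1.15],0],[[-0.08,0,0],[0,0,1.15],0],[[-0.08,0,0],[0,0,1.15],0]]'

```text
time: 35.78
tool_pos: [0.4659, -0.0795, 0.0565]
tool_rot: [-0.002, 0.999, 0.055, 0.001]
contact_force: [-9.6, 10.1, 20.7]
gripper_width: 0.125
grasp_force: 64.9
```

```bash
python3 -c "
from h import *
st()"
```

```text
t 35.77 tcp [ 0.4659 -0.0795  0.0565] theta 6.3 w 0.125 F [-9.6 10.1 20.7] g 64.9
```

>>> jog_arm --targets '[[[0,0,0],[0,0,0],40],[[0,0,0],[0,0,0],40],[[0,0,0],[0,0,0],40],[[0,0,-1],[0,0,0],40],[[0,0,-2.5],[0,0,0],40],[[0,0,-4],[0,0,0],40],[[0,0,-5],[0,0,-1],40],[[0,0,-5],[0,0,-2.2],40]]'

```text
time: 36.78
tool_pos: [0.4672, -0.082, 0.1815]
tool_rot: [0.002, 0.978, 0.209, 0.004]
contact_force: [0.7, -0.7, -0.1]
gripper_width: 0.4
grasp_force: 0.0
```

```bash
python3 stud.py; python3 -c "
from h import *
go([.6563,-.0983,.18],91)"
```

```text
t 36.77 tcp [ 0.4672 -0.082   0.1815] theta 24.2 w 0.4 F [ 0.7 -0.7 -0.1] g 0.0
-95 ztop 111.7 (array([467.1, -81. ]), array([37.8, 12. ]), 7.6, np.int64(468)) charger -93.9 36.3 skirt z [87.5 88.7 89.7]
95 ztop 116.5 (array([ 650.2, -109.8]), array([ 4.4, 15. ]), 110.4, np.int64(108)) charger 91.2 21.9 skirt z [92.8 94.3 99.2]
lid z 77.4
shift [6.64 3.74 0.05] turn [ 0.04 -0.01 -8.33]
```

stud0 is locked: pressed 5.7 mm, turn 1.35 rad. Next is stud1.

>>> jog_arm --targets '[[[1,0.5,0],[0.04,0,-1],40],[[2,1.1,0],[0.04,0,-2.2],40],[[3,1.7,0],[0.04,0,-3.4],40],[[4,2.3,0],[0.04,0,-4.6],40],[[5,2.8,0],[0.04,0,-5.8],40],[[6,3.3,0],[0.04,0,-7],40],[[6.64,3.74,0],[0.04,0,-8.2],40],[[6.64,3.74,0],[0.04,0,-8.33],40]]'

```text
time: 37.83
tool_pos: [0.6554, -0.0998, 0.1779]
tool_rot: [-0.002, 0.705, 0.709, -0.0]
contact_force: [0.4, -0.3, -0.2]
gripper_width: 0.405
grasp_force: 0.0
```

>>> jog_arm --targets '[[[0,0,1],[0,0,0],40],[[0,0,2],[0,0,0],40],[[0,0,2],[0,0,0],40],[[0,0,2],[0,0,0],40]]'

```text
time: 38.33
tool_pos: [0.655, -0.0999, 0.1306]
tool_rot: [-0.001, 0.705, 0.71, 0.0]
contact_force: [-1.4, -0.4, -0.1]
gripper_width: 0.398
grasp_force: 0.0
```

```bash
python3 -c "
from h import *
st()
p,X=look('wrist');T,s=tool();L=(X-T[:3,3])@T[:3,:3]*1000
m=(X[:,:,2]>.111)&(X[:,:,2]<.124)&(abs(L[:,:,0])<28)&(abs(L[:,:,1])<17)
print(rect(L/1000,m),rect(X,m))
go([.6563,-.0983,.067],91)"
```

```text
t 38.33 tcp [ 0.655  -0.0999  0.1306] theta 90.4 w 0.398 F [-1.4 -0.4 -0.1] g 0.0
(array([2. , 0.4]), array([11.8, 37.7]), 178.5, np.int64(724)) (array([656. , -97.9]), array([11.8, 37.7]), 91.9, np.int64(724))
shift [0.06 0.03 2.57] turn [ 0.   -0.01 -0.07]
```

>>> jog_arm --targets '[[[0.13,0.05,0.6],[0,0,-0.12],40],[[0.13,0.05,1.2],[0,0,-0.12],40],[[0.13,0.05,1.8],[0,0,-0.12],40],[[0.13,0.05,2.3],[0,0,-0.12],40],[[0.13,0.05,2.52],[0,0,-0.12],40],[[0.13,0.05,2.52],[0,0,-0.12],40]]'

```text
time: 39.12
tool_pos: [0.6558, -0.0964, 0.0662]
tool_rot: [-0.002, 0.698, 0.716, -0.0]
contact_force: [0.6, -0.5, 0.1]
gripper_width: 0.402
grasp_force: 0.0
```

>>> jog_arm --targets '[[[0,0,0],[0,0,0],0],[[0,0,0],[0,0,0],0],[[0,0,0],[0,0,0],0],[[0,0,0],[0,0,0],0],[[0,0,0],[0,0,0],0]]'

```text
time: 39.75
tool_pos: [0.6569, -0.0966, 0.0677]
tool_rot: [-0.0, 0.698, 0.716, 0.001]
contact_force: [1.9, 0.1, 2.6]
gripper_width: 0.119
grasp_force: 62.4
```

>>> jog_arm --targets '[[[0,0,0.2],[0,0,0],0],[[0,0,0.4],[0,0,0],0],[[0,0,0.5],[0,0,0],0],[[0,0,0.5],[0,0,0],0]]'

```text
time: 40.25
tool_pos: [0.6569, -0.0967, 0.0558]
tool_rot: [-0.0, 0.698, 0.716, 0.0]
contact_force: [-1.3, 1.4, 7.9]
gripper_width: 0.119
grasp_force: 63.4
```

```bash
python3 -c "
from h import *
st()"
```

```text
t 40.25 tcp [ 0.6569 -0.0967  0.0558] theta 91.5 w 0.119 F [-1.3  1.4  7.9] g 63.4
```

>>> jog_arm --targets '[[[0,0,0.08],[0,0,0.8],0],[[0,0,0.08],[0,0,2],0],[[0,0,0.08],[0,0,3.2],0],[[0,0,0.08],[0,0,4.4],0],[[0,0,0.08],[0,0,5.6],0],[[0,0,0.08],[0,0,6.8],0],[[0,0,0.08],[0,0,8],0],[[0,0,0.08],[0,0,9.2],0]]'

```text
time: 41.25
tool_pos: [0.657, -0.0966, 0.0557]
tool_rot: [-0.001, 0.988, 0.153, -0.0]
contact_force: [-5.3, 1.6, 15.1]
gripper_width: 0.125
grasp_force: 64.3
```

```bash
python3 -c "
from h import *
st()"
```

```text
t 41.25 tcp [ 0.657  -0.0966  0.0557] theta 17.6 w 0.125 F [-5.3  1.6 15.1] g 64.3
```

>>> jog_arm --targets '[[[0,0,0],[0,0,0.7],0],[[0,0,0],[0,0,1.45],0],[[0,0,0],[0,0,1.45],0],[[0,0,0],[0,0,1.45],0]]'

```text
time: 41.75
tool_pos: [0.657, -0.0966, 0.0556]
tool_rot: [-0.001, 0.999, 0.055, -0.0]
contact_force: [-4.2, 1.7, 16.3]
gripper_width: 0.123
grasp_force: 64.3
```

>>> jog_arm --targets '[[[0,0,0],[0,0,0],40],[[0,0,0],[0,0,0],40],[[0,0,0],[0,0,0],40],[[0,0,-1],[0,0,0],40],[[0,0,-2.5],[0,0,0],40],[[0,0,-4],[0,0,0],40],[[0,0,-5],[0,0,0],40],[[0,0,-5],[0,0,0],40]]'

```text
time: 42.75
tool_pos: [0.6571, -0.0969, 0.1788]
tool_rot: [-0.0, 0.999, 0.055, 0.001]
contact_force: [-0.6, 0.3, -0.0]
gripper_width: 0.404
grasp_force: 0.0
```

```bash
python3 stud.py; python3 -c "
from h import *
go(ch(-30,50,200),85)"
```

```text
t 42.75 tcp [ 0.6571 -0.0969  0.1788] theta 6.3 w 0.404 F [-0.6  0.3 -0. ] g 0.0
shift [-4.8  -1.5  -0.92] turn [-0.02  0.   -9.84]Traceback (most recent call last):
  File "stud.py", line 11, in <module>
    print(sx,'ztop',t.round(1),rect(X,m),'charger',cx[m].mean().round(1),cy[m].mean().round(1),'skirt z',np.percentile(z[sk],[10,50,90]).round(1) if sk.any() else None)
                    ^^^^^^^
AttributeError: 'float' object has no attribute 'round'
```

>>> jog_arm --targets '[[[-0.6,-0.2,-0.9],[0,0,-1.1],0],[[-1.2,-0.4,-0.9],[0,0,-2.3],0],[[-1.8,-0.6,-0.9],[0,0,-3.5],0],[[-2.4,-0.8,-0.9],[0,0,-4.7],0],[[-3,-1,-0.9],[0,0,-5.9],0],[[-3.6,-1.2,-0.9],[0,0,-7.1],0],[[-4.2,-1.4,-0.9],[0,0,-8.3],0],[[-4.8,-1.5,-0.9],[0,0,-9.5],0]]'

```text
time: 43.8
tool_pos: [0.5309, -0.0719, 0.1967]
tool_rot: [-0.003, 0.751, 0.66, -0.002]
contact_force: [0.7, 0.9, 0.4]
gripper_width: 0.001
grasp_force: 0.0
```

>>> jog_arm --targets '[[[-1.5,0,-0.5],[0,0,-0.3],0],[[-1.5,0,-0.5],[0,0,-0.3],0],[[-1.5,0,-0.5],[0,0,-0.3],0],[[-1.5,0,-0.5],[0,0,-0.3],0]]'

```text
time: 44.3
tool_pos: [0.5274, -0.1089, 0.211]
tool_rot: [-0.002, 0.739, 0.674, -0.001]
contact_force: [0.4, 0.6, -0.6]
gripper_width: -0.003
grasp_force: 0.0
```

```bash
cat >> stud.py <<'E'
k=(z>100)&(z<165)&(abs(cx+15)<60)&(cy>75)&(cy<115)&(p.max(2)<60)
print('knob',k.sum(),cx[k].mean().round(1),cy[k].mean().round(1),np.percentile(cx[k],[1,99]).round(1),np.percentile(cy[k],[1,99]).round(1),z[k].max().round(1))
E
python3 stud.py; python3 -c "
from h import *
go(ch(46,96,180),85);go(ch(46,96,95),85)"
```

```text
t 44.3 tcp [ 0.5274 -0.1089  0.211 ] theta 84.7 w -0.003 F [ 0.4  0.6 -0.6] g 0.0
-95 ztop 111.8 (array([467.2, -81. ]), array([37.4, 12. ]), 7.6, np.int64(412)) charger -94.3 36.3 skirt z [87.6 88.7 89.8]
95 ztop 111.5 (array([655.5, -98.1]), array([37.7, 11.9]), 5.0, np.int64(426)) charger 94.0 35.6 skirt z [87.4 88.7 92.5]
lid z 77.0
knob 668 8.1 94.3 [-3.  20.4] [ 82.3 105.9] 143.6
shift [3.32 3.1  1.25] turn [-0.03 -0.01 -0.04]
shift [3.31 3.11 4.65] turn [-0.03 -0.01 -0.04]
```

Both studs are locked (5.7 and 5.9 mm pressed). Now to the +x side of the lever knob.

>>> jog_arm --targets '[[[1.1,1.5,0],[0,0,0],0],[[2.2,3.1,0],[0,0,0],0],[[3.3,3.1,0],[0,0,0],0],[[3.3,3.1,1],[0,0,0],0],[[3.3,3.1,2],[0,0,0],0],[[3.3,3.1,2],[0,0,0],0],[[3.3,3.1,2],[0,0,0],0]]'

```text
time: 45.22
tool_pos: [0.6132, -0.0345, 0.1634]
tool_rot: [-0.001, 0.739, 0.674, 0.0]
contact_force: [0.3, -0.5, 0.2]
gripper_width: 0.001
grasp_force: 0.0
```

```bash
python3 stud.py | tail -1; python3 -c "
from h import *
st();go(ch(46,96,95),85)
D=np.load('last_wrist.npz');T,s=tool();L=(D['X']-T[:3,3])@T[:3,:3]*1000
for lo in (-100,-90,-80,-70,-60,-50,-40,-30):
    m=(L[:,:,2]>=lo)&(L[:,:,2]<lo+10)&(abs(L[:,:,0])<25)
    if m.any(): print(lo,np.percentile(L[m],[1,99],axis=0).round(0)[:,:2].tolist())
"
```

```text
knob 741 11.1 97.6 [-1.1 22. ] [ 85.7 106.9] 143.3
t 45.27 tcp [ 0.6135 -0.0347  0.164 ] theta 84.7 w 0.001 F [ 0.6 -0.3  0.9] g 0.0
shift [ 0.04 -0.05  2.76] turn [ 0.   -0.01 -0.04]
-100 [[-11.0, -48.0], [16.0, 46.0]]
-90 [[-10.0, -39.0], [12.0, 37.0]]
-80 [[-11.0, -33.0], [12.0, 31.0]]
-70 [[-12.0, -13.0], [11.0, 11.0]]
-60 [[5.0, -14.0], [10.0, 12.0]]
-50 [[4.0, -14.0], [10.0, 12.0]]
-40 [[5.0, -13.0], [10.0, 11.0]]
```

>>> jog_arm --targets '[[[0,-0.05,1],[0,0,0],0],[[0,-0.05,2],[0,0,0],0],[[0,-0.05,3],[0,0,0],0],[[0,-0.05,3],[0,0,0],0],[[0,-0.05,3],[0,0,0],0]]'

```text
time: 45.9
tool_pos: [0.6126, -0.0347, 0.0895]
tool_rot: [0.0, 0.739, 0.673, 0.001]
contact_force: [0.7, 0.1, -0.1]
gripper_width: 0.004
grasp_force: 0.0
```

>>> jog_arm --targets '[[[0,-0.25,0],[0,0,0],0],[[0,-0.5,0],[0,0,0],0],[[0,-0.7,0],[0,0,0],0],[[0,-0.9,0],[0,0,0],0],[[0,-1.05,0],[0,0,0],0],[[0,-1.2,0],[0,0,0],0],[[0,-1.3,0],[0,0,0],0],[[0,-1.3,0],[0,0,0],0]]'

```text
time: 46.9
tool_pos: [0.5922, -0.0329, 0.0974]
tool_rot: [0.012, 0.739, 0.673, 0.011]
contact_force: [25.0, -0.5, 6.2]
gripper_width: -0.004
grasp_force: 12.9
```

```bash
python3 stud.py | tail -1; python3 -c "
from h import *
st();go(ch(46,96,88),85)"
```

```text
knob 2459 9.0 99.0 [-11.2  36.3] [ 84.5 107.1] 165.0
t 46.95 tcp [ 0.5887 -0.0327  0.0963] theta 84.6 w 0.0 F [1.3 0.2 3.3] g 0.7
shift [0.06 0.94 0.35] turn [ 0.16 -0.   -0.04]
```

```bash
python3 -c "
from h import *
st();p,X=look('wrist');q,Y=look('scene');save('w8.png',np.hstack([cv2.resize(p[0:300,100:400],(600,600)),cv2.resize(q[180:280,160:260],(200,600))[:, :]]) if 0 else np.hstack([p[0:280,120:400],cv2.resize(q[185:255,200:270],(280,280),interpolation=cv2.INTER_CUBIC)]),1.4)
st()"
```

```text
t 46.95 tcp [ 0.5887 -0.0327  0.0963] theta 84.6 w 0.0 F [1.3 0.2 3.3] g 0.7
t 47.05 tcp [ 0.5811 -0.0318  0.0908] theta 84.7 w -0.001 F [ 0.3  0.6 -0.2] g 0.0
```

View pics/w8.png

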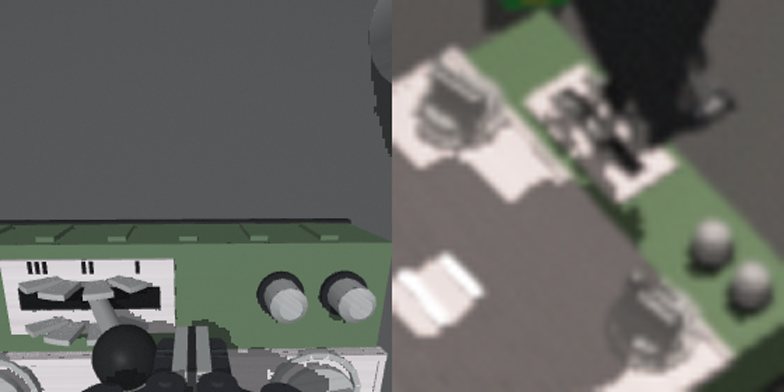

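The wrist view shows the knob at about (125,350), left of the fingers, and the lever has swung towards the middle "2 lines" mark. I'll back off to +x and up, then measure.

>>> jog_arm --targets '[[[0,0.5,0],[0,0,0],0],[[0,1,0],[0,0,0],0],[[0,1,-1],[0,0,0],0],[[0,1,-2.5],[0,0,0],0],[[-1,1,-4],[0,0,0],0],[[-2.5,1,-4.5],[0,0,0],0],[[-4,1,-4.5],[0,0,0],0],[[-4,1,-4.5],[0,0,0],0]]'

```text
time: 48.05
tool_pos: [0.5947, -0.1356, 0.1993]
tool_rot: [-0.002, 0.74, 0.672, -0.0]
contact_force: [-0.1, 0.5, -0.8]
gripper_width: 0.004
grasp_force: 0.0
```

```bash
python3 stud.py
```

```text
t 48.05 tcp [ 0.5947 -0.1356  0.1993] theta 84.5 w 0.004 F [-0.1  0.5 -0.8] g 0.0
-95 ztop 111.9 (array([467.2, -81. ]), array([37.9, 11.9]), 8.0, np.int64(474)) charger -93.7 36.0 skirt z [87.3 88.7 89.9]
95 ztop 111.8 (array([655.7, -98.3]), array([38. , 12.3]), 5.2, np.int64(482)) charger 94.5 35.4 skirt z [87.4 88.6 89.9]
lid z 79.4
knob 945 -32.0 93.8 [-44.8 -22.1] [ 82.7 105.8] 157.2
```

The lever is upright in the middle notch (knob x ≈ -33, top 157 mm). One last check of the whole scene before handing in.

```bash
python3 - <<'E'
from h import *
p,X=look("top"); batteries(p,X); q,Y=look("scene"); save("f.png",np.hstack([p[100:300,90:420],q[80:280,100:400]]),1.25)
E
```

```text
(array([726.9, 335.2]), array([104.1,  45.1]), 32.2, np.int64(341)) px [165 134  24  29] hsv [110. 212. 221.]
(array([609.3, 512.7]), array([49.3, 97.6]), 171.9, np.int64(367)) px [117 165  17  29] hsv [ 12. 174. 136.]
(array([352.4,  77. ]), array([45.2, 96.9]), 143.6, np.int64(370)) px [234 240  27  30] hsv [ 66. 182. 182.]
(array([342.5, 236.3]), array([96.9, 46.8]), 15.0, np.int64(382)) px [192 242  18  30] hsv [110. 204. 227.]
```

View pics/f.png

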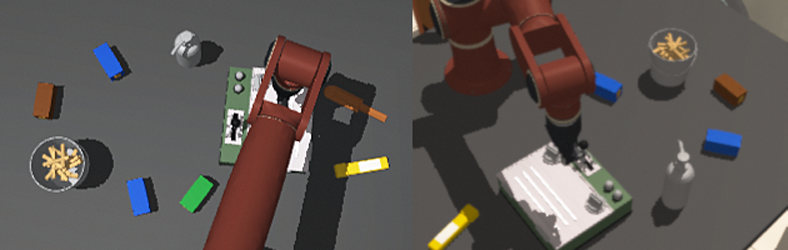

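The lid is closed, the bystanders and look-alikes haven't moved, and no grey block is left on the counter. Handing in.

```bash
python3 -c "
from plant import *
print(job_done())"
```

```text
the job is handed in; nothing more can be done
None
```

I handed the job in at about 48 s, and it returned no verdict: both grey batteries are in the middle and far wells, the lid is closed with both studs locked, the lever is at half power, and nothing else on the counter was moved.

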